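Comb coolant sticks into the magazine and click its lid shut

TASK

With the rake, comb the four scattered blue coolant sticks over the table and through the open front of the low aluminium magazine, until they lie flat in one tidy row inside it, side by side and parallel to its back wall; only then swing its clear lid over and press the front edge down past the catches until it clicks shut. Never touch the sticks with the gripper or the arm, and leave everything else on the table where it is. Leave the rake on the table, standing or lying, well clear of the magazine.

Things in the scene. Friction and masses are not known exactly. Their poses are not given: they have to be found in the camera images.
- magazine: three fixed low aluminium walls on the table, 28 mm high, 8 mm thick, no raised floor. Origin on the table, middle of the open front (mouth); x along the mouth, y inward, z up. Inside: x -82 to 82 mm, y 0 to 100 mm (back wall, parallel to x). Four sticks along x side by side take 83 mm of y. Grey catch housings, 36 mm high, stand outside the mouth's corners: x 82 to 115 mm either side, y 0 to 30 mm
- lid (a joint): angle of the clear lid hinged on the back wall: 0 = shut (level), 1.57 = upright, at most 1.9; grows as it opens. A stiff hinge (0.12 N m friction) leaves it where it is put; 120 g. The catches meet it at about 0.13 rad and it snaps under them at about 0.07, for some 8 to 15 N down on the front edge
- lid_edge (a point): middle of the lid's grey front lip, on its upper face, 111 mm from the hinge. The lid is 180 mm wide, 116 mm from hinge to front edge, 5 mm thick; shut, its underside is 30 mm above the table and its front edge 10 mm in front of the mouth
- lid_hinge (a point): middle of the lid's hinge axis, at the lid's underside, 30 mm above the table, 106 mm behind the mouth; its axes turn with the lid. The open lid's outer face looks away from the mouth; the table behind it is free for 100 mm
- rake: a steel comb standing on its tines, 300 g. Origin under the middle of the head; x along the head, y square to its two alike pushing faces. Head 100 mm (x) by 22 mm (y): five tines 8 mm wide, 25 mm high, 15 mm apart, which sticks cannot pass; bar from 24 to 44 mm height. On a neck above it an upright black handle block, 44 mm (x) by 26 mm (y), 61 to 119 mm above the tines' feet
- stick0: a coolant stick: a plain blue six-sided rod, 110 mm long, 18 mm across flats (20.8 mm across corners), about 40 g, lying on a flat on the table. Origin at its centre, 9 mm above the table; x runs along the rod. The four are alike.
- stick1: a coolant stick: a plain blue six-sided rod, 110 mm long, 18 mm across flats (20.8 mm across corners), about 40 g, lying on a flat on the table. Origin at its centre, 9 mm above the table; x runs along the rod. The four are alike.
- stick2: a coolant stick: a plain blue six-sided rod, 110 mm long, 18 mm across flats (20.8 mm across corners), about 40 g, lying on a flat on the table. Origin at its centre, 9 mm above the table; x runs along the rod. The four are alike.
- stick3: a coolant stick: a plain blue six-sided rod, 110 mm long, 18 mm across flats (20.8 mm across corners), about 40 g, lying on a flat on the table. Origin at its centre, 9 mm above the table; x runs along the rod. The four are alike.
- logger: a temperature logger, a loose white round puck, diameter 46 mm, 28 mm high, standing among the sticks; origin under its centre; not to be moved
- jar: a loose jar, diameter 52 mm, 62 mm high, beside the sticks; origin under its centre; not to be moved
- tape: a loose roll of tape lying flat, diameter 96 mm, 45 mm high, beside the sticks; origin under its centre; not to be moved
Things that resemble listed ones, but are neither listed nor needed, are in the scene too. Of the things like the rake, leave any that is pink or turquoise; of the rest the larger one is meant.

How it is judged:
By the outcome, as a careful person would: the job done as asked, in the order asked, and still so for the second after the job is handed in, with the robot touching nothing.
It also fails if it takes over 72 s, if anything falls off the work surface, if the arm or the gripper's body presses on something with over 40 N, if the wrist force passes 120 N, or if a joint passes its speed limit or range.

ROBOT

A 6-joint arm with a two-finger parallel gripper is mounted at the origin on the work surface. World frame = base frame: x ahead of the robot, y to its left, z up, the work surface at z = 0. Lengths are in mm, angles in rad, forces in N, time in s.
With the tool pointing down it reaches from about 275 to 750 mm from the base axis. Payload 10.2 kg.
Tool frame: the origin (TCP) lies at the very end of the fingers, on their centre line; the grasp point (between the pads) lies 19 mm behind it; z points along the fingers, y is the direction in which the jaws open and shut (so a half turn about z gives the same grasp; the last joint's range is limited). The gripper opens to 85 mm and grips with 20 to 120 N. Pads are 22 mm wide; open, the fingers measure 114 mm over their backs; the gripper's body (76 mm by 85 mm) begins 54 mm behind the grasp point. The pads swing forward as they close: fully open they stand 13 mm farther back than shut.
Start: joints at [-0.223, 0.313, 1.498, -0, 1.331, -0.223], TCP at [525.006, -0.013, 231.294] pointing down, gripper open.
Joint ranges: [-2.94, 2.94], [-0.97, 2.17], [0.19, 2.56], [-1.23, 4.37], [0.02, 3.11], [-2.88, 2.88]. Speed limits (rad/s): [2.39, 2.39, 3.01, 3.14, 3.14, 3.14].

INTERFACE

Orientations are given as a unit quaternion [w, x, y, z].
In Python, from rig import ctrl, eyes, order gives the robot as it stands.
- The arm moves only by the tool move_arm, never from a script. Its argument "deltas" is a list of rows, each a list of 6 numbers: the shift along the tool's x, y, z in cm, then the turn, a rotation vector about the tool's x, y, z in degrees. A call has exactly 10 rows; each row shifts and turns the commanded pose from where the row before left it, along the tool's axes as they then stand; what a row does not reach is not made up. A row lasts 1/10 s, in which the tool goes at most 50 mm and 8.59 degrees, less where a joint would pass 70% of its speed; a pose out of reach is approached as far as the arm can. A call is refused whole if a number of a shift passes 5 or a number of a turn 8.59, either way. A call with a gripper value outside its range is refused whole. "grip" is the finger opening in cm, from 0 to 8.54, set as the call begins (left out, the last holds). The fingers move at their own pace and stop on an object; "newtons" is the grip in N (left out, the last holds). Time passes only in rows, so rows that do not move let the fingers close, or fill a call up. It gives the time, the measured TCP pose, the force and the opening at its end, in the units of the state.
- ctrl.sense(): the state, without advancing time (a new reading comes with each control period).
- eyes.capture(name): name is "scene" or "side" or "wrist"; returns the picture (420x560x3 uint8, blue, green, red); there is no depth.
- eyes.camera_params(name): a dict with "K" (3x3 intrinsics, pixels), "k1" (the pictures are not rectified: a ray, as slopes to the right and down, at radius r is drawn at 1 + k1 r^2 times it, then the intrinsics apply), "camera_from_world" (4x4, takes a point from world to camera coordinates). Camera axes: x right, y down, z forward; pixel columns grow to the right and rows downward; lengths in mm; the calibration is good to about 2 mm. A picture is of the moment at which its call begins: read the wrist's pose just before it. camera_params takes no time and is no camera call; for the wrist camera it gives the pose at the moment of the call.
- order.finish_job(): hands the job in, once; it reports no verdict.
The state is a dict: "time_s": time; "joints": joint angles; "dq": joint speeds; "tau": joint torques, N m; "eef_pos": TCP position; "ee_rot": TCP orientation; "force": force on the tool from outside, world axes, zero at the start; "wrist_torque": the same for the moment, N m; "grip_width": opening from 0.0 (shut) to 1.0 (fully open).
Only numpy, scipy, OpenCV 4.12 (cv2) and the standard library are available. Lean on these libraries where they do the work, as an engineer would, in place of code of your own. Each camera call takes 0.05 s, during which the arm holds its last target.

## Working session

There is one attempt and no reset: what is moved stays moved. The work goes in short steps, Python scripts to look and compute and a tool call to move; the robot and the scene stay as the last step left them, time stands still between calls to the robot, and variables do not carry over. Pictures are saved under pics/ and viewed, and the job is handed in when it is done.

Besides the shell and the picture viewer there is one more tool, called by a JSON object that holds its "api" and its "payload". move_arm: Moves the arm, as the interface text tells. Its arguments: {"type":"object","properties":{"deltas":{"type":"array"},"grip":{"type":"number"},"newtons":{"type":"number"}},"required":["deltas"]}

```bash
mkdir -p pics; ls; cat > h.py <<'E'
import numpy as np, cv2, json
from rig import ctrl, eyes, order
def snap(n,f):
    p=eyes.camera_params(n); im=eyes.capture(n); cv2.imwrite(f'pics/{f}.png',im)
    np.savez(f'pics/{f}.npz',K=p['K'],k1=p['k1'],T=p['camera_from_world']); return im
def cam(f):
    d=np.load(f'pics/{f}.npz'); return d['K'],float(d['k1']),d['T']
def proj(f,P):
    K,k1,T=cam(f); P=np.atleast_2d(P).astype(float); c=P@T[:3,:3].T+T[:3,3]; s=c[:,:2]/c[:,2:]
    s=s*(1+k1*(s**2).sum(1,keepdims=True)); return np.c_[s[:,0]*K[0,0]+K[0,2],s[:,1]*K[1,1]+K[1,2]]
def unproj(f,uv,z):
    K,k1,T=cam(f); uv=np.atleast_2d(uv).astype(float)
    d=np.c_[(uv[:,0]-K[0,2])/K[0,0],(uv[:,1]-K[1,2])/K[1,1]]; s=d.copy()
    for _ in range(30): s=d/(1+k1*(s**2).sum(1,keepdims=True))
    R=T[:3,:3]; C=-R.T@T[:3,3]; r=np.c_[s,np.ones(len(s))]@R
    return C+r*((z-C[2])/r[:,2])[:,None]
E
python3 - <<'E'
from h import *
for n in ['scene','side','wrist']:
    snap(n,n+'0'); K,k1,T=cam(n+'0'); print(n,np.round(K[0,0]),k1,np.round(-T[:3,:3].T@T[:3,3]),np.round(T[2,:3],2))
print(ctrl.sense())
E
```

```text
pics
scene 466.0 -0.08944457436204796 [1146. -962.  843.] [-0.45  0.64 -0.62]
side 400.0 -0.019564168188139643 [ 192. -652.  822.] [ 0.36  0.52 -0.78]
wrist 332.0 0.025395271336981586 [524.  76. 373.] [-0.   -0.3  -0.95]
{'time_s': 0.15, 'joints': array([-2.23395398e-01,  3.13273485e-01,  1.49826374e+00, -3.41658676e-05,
        1.33096572e+00, -2.23416621e-01]), 'dq': array([ 2.42042245e-03, -3.49218041e-03, -3.21471873e-03, -2.07025093e-03,
       -5.40464279e-05,  8.88036204e-04]), 'tau': array([ 1.79854873e-03, -4.12368500e+01, -2.59796566e+01, -1.57318855e-04,
        3.17765021e-03, -3.62555340e-05]), 'eef_pos': array([5.24810191e+02, 2.46836641e-02, 2.30890648e+02]), 'ee_rot': array([-3.76299640e-04,  7.07096329e-01,  7.07117086e-01, -2.56574434e-04]), 'force': array([-0.18422348,  0.24086319,  0.54373462]), 'wrist_torque': array([ 0.0121082 , -0.03809778, -0.00551465]), 'grip_width': 0.9980176890297799}
```

View pics/scene0.png

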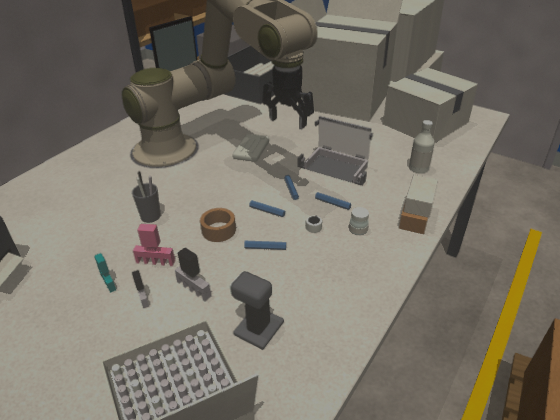

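View pics/side0.png

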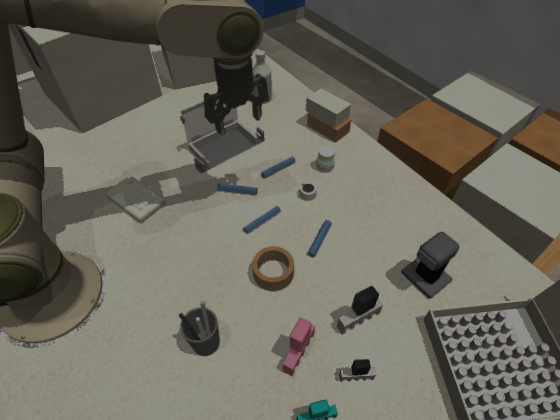

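View pics/wrist0.png

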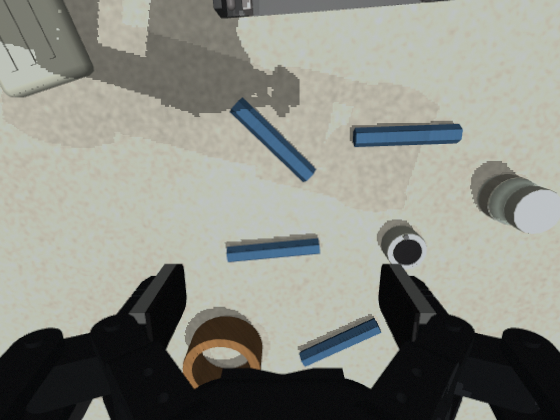

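```bash
python3 - <<'E'
from h import *
a=cv2.imread('pics/scene0.png')[100:310,80:400]; cv2.imwrite('pics/z1.png',cv2.resize(a,(800,525),interpolation=cv2.INTER_CUBIC))
a=cv2.imread('pics/side0.png')[90:230,160:360]; cv2.imwrite('pics/z2.png',cv2.resize(a,(800,560),interpolation=cv2.INTER_CUBIC))
a=cv2.imread('pics/side0.png')[210:420,180:460]; cv2.imwrite('pics/z3.png',cv2.resize(a,(800,600),interpolation=cv2.INTER_CUBIC))
# sticks
for n in ['scene0','side0','wrist0']:
    im=cv2.imread(f'pics/{n}.png'); h=cv2.cvtColor(im,cv2.COLOR_BGR2HSV)
    m=cv2.inRange(h,(98,90,40),(118,255,255)); c,_=cv2.findContours(m,cv2.RETR_EXTERNAL,cv2.CHAIN_APPROX_NONE)
    for k in c:
        if cv2.contourArea(k)<60: continue
        p=unproj(n,k[:,0,:],12)[:,:2].astype(np.float32); r=cv2.minAreaRect(p)
        b=cv2.boxPoints(r); e=b[1]-b[0]; f=b[2]-b[1]; e=e if np.hypot(*e)>np.hypot(*f) else f
        print(n,np.round(r[0]),np.round(r[1]),round(np.degrees(np.arctan2(e[1],e[0]))%180,1))
E
```

```text
scene0 [ 601. -228.] [104.  19.] 29.2
scene0 [-718.  992.] [ 61. 581.] 131.2
side0 [ 603. -227.] [108.  15.] 29.2
side0 [516. -96.] [106.  15.] 6.2
side0 [517.  33.] [ 18. 104.] 135.6
side0 [661.  39.] [107.  18.] 2.4
side0 [1218.  887.] [182. 275.] 145.0
wrist0 [ 598. -227.] [112.  24.] 29.4
wrist0 [513. -95.] [110.  19.] 5.7
wrist0 [657.  40.] [114.  20.] 1.8
wrist0 [515.  33.] [ 19. 110.] 136.1
```

View pics/z1.png

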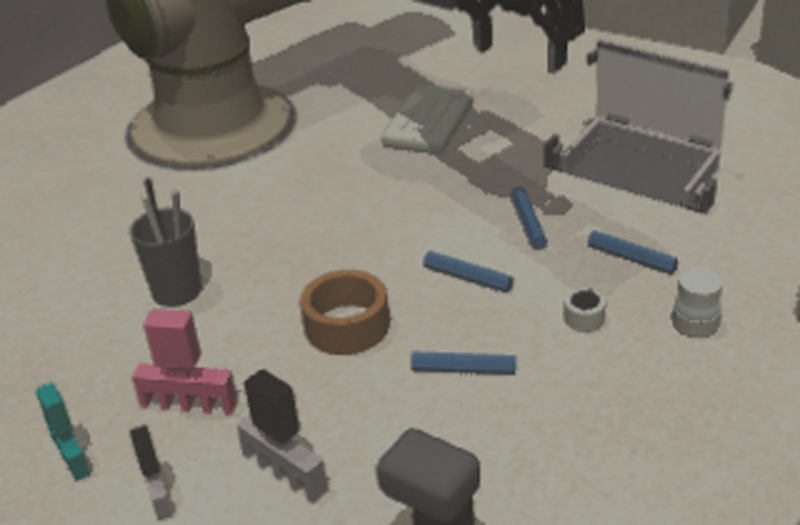

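View pics/z2.png

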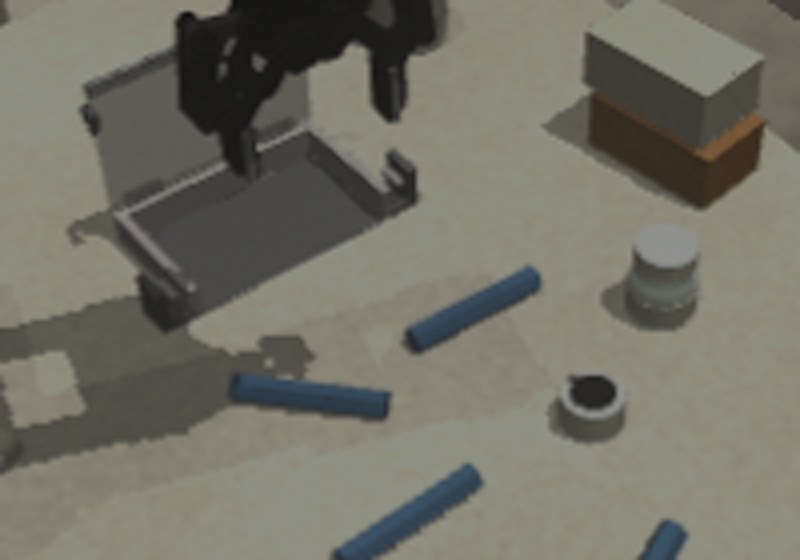

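View pics/z3.png

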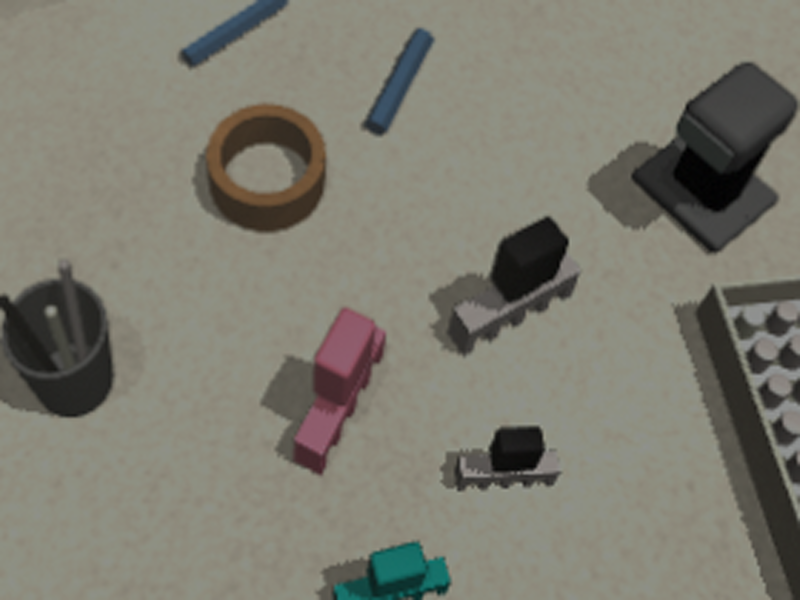

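```bash
python3 - <<'E'
from h import *
z2=lambda u,v:(160+u/4,90+v/4); z1=lambda u,v:(80+u/2.5,100+v/2.5); z3=lambda u,v:(180+u*.35,210+v*.35)
def s(l,n,p,z): print(l,np.round(unproj(n,p,z)[0]))
s('backL outer top','side0',z2(116,213),28); s('backR','side0',z2(308,123),28)
s('hous R foot','side0',z2(415,200),0); s('hous L foot','side0',z2(170,330),0)
s('R foot hous','scene0',z1(710,208),0); s('L hous foot','scene0',z1(553,168),0)
s('backL top','scene0',z1(603,120),28);s('backR top','scene0',z1(720,153),28)
s('logger side','side0',z2(592,392),28); s('logger scene','scene0',z1(585,299),28); s('logger w','wrist0',(407,251),28)
s('jar side','side0',z2(667,243),62); s('jar sc','scene0',z1(700,284),62); s('jar w','wrist0',(538,211),62)
s('tape side','side0',z3(267,158),45); s('tape sc','scene0',z1(346,295),45);s('tape w','wrist0',(223,366),45)
# rake
s('rake handle top sc','scene0',z1(270,385),119)
for p in [(492,263),(520,296),(565,262),(548,220)]: s('handle','side0',z3(*p),61 if p[1]>285 else 119)
for p in [(452,310),(575,262),(465,338),(580,284)]: s('bar top side','side0',z3(*p),44)
for p in [(240,420),(316,470),(326,462)]: s('bar top sc','scene0',z1(*p),44)
s('pens','side0',z3(60,330),90);s('pink','side0',z3(345,335),100)
s('gun base','side0',z3(640,178),0);s('gun base','side0',z3(712,248),0); s('gun base','side0',z3(775,198),0)
s('boxR','side0',z2(700,205),0);s('boxL','side0',z2(590,120),0)
s('case','side0',(185,212),0)
# lid top corners
s('lid','scene0',z1(597,45),140);s('lid','scene0',z1(728,75),140)
s('lid','side0',z2(88,90),140)
E
```

```text
backL outer top [486. 259.  28.]
backR [658. 269.  28.]
hous R foot [694. 171.   0.]
hous L foot [471. 153.   0.]
R foot hous [693. 185.  -0.]
L hous foot [477. 158.   0.]
backL top [494. 260.  28.]
backR top [665. 268.  28.]
logger side [668. -90.  28.]
logger scene [667. -87.  28.]
logger w [666. -88.  28.]
jar side [777. -31.  62.]
jar sc [778. -35.  62.]
jar w [773. -29.  62.]
tape side [ 450. -247.   45.]
tape sc [ 454. -239.   45.]
tape w [ 453. -233.   45.]
rake handle top sc [ 542. -444.  119.]
handle [ 503. -440.  119.]
handle [ 528. -454.   61.]
handle [ 544. -468.  119.]
handle [ 556. -438.  119.]
bar top side [ 488. -429.   44.]
bar top side [ 588. -453.   44.]
bar top side [ 482. -451.   44.]
bar top side [ 578. -468.   44.]
bar top sc [ 488. -444.   44.]
bar top sc [ 593. -453.   44.]
bar top sc [ 594. -440.   44.]
pens [ 244. -303.   90.]
pink [ 397. -419.  100.]
gun base [ 708. -416.    0.]
gun base [ 708. -495.    0.]
gun base [ 785. -493.    0.]
boxR [873.  40.   0.]
boxL [866. 173.   0.]
case [364.  48.   0.]
lid [483. 256. 140.]
lid [662. 272. 140.]
lid [486. 258. 140.]
```

{"api": "move_arm", "payload": {"deltas": [[2, 0.5, 0, 0, 0, 0], [2, 0.5, 0, 0, 0, 0], [2, 0.5, 0, 0, 0, 0], [2, 0.5, 0, 0, 0, 0], [2, 0.5, 0, 0, 0, 0], [2, 0.5, 0, 0, 0, 0], [2, 0.5, 0, 0, 0, 0], [1, 0.5, 0, 0, 0, 0], [0, 0, 0, 0, 0, 0], [0, 0, 0, 0, 0, 0]]}}

```text
time_s: 1.15
eef_pos: [565.0, 149.4, 231.1]
ee_rot: [-0.0, 0.707, 0.707, -0.0]
force: [1.1, -0.3, -0.4]
grip_width: 1.005
```

```bash
python3 - <<'E'
from h import *
snap('wrist','w1'); im=cv2.imread('pics/w1.png'); cv2.imwrite('pics/w1z.png',cv2.resize(im,(800,600),interpolation=cv2.INTER_CUBIC))
s=ctrl.sense(); print(s['time_s'],s['eef_pos'],s['ee_rot'])
E
```

```text
1.2 [564.9273147  149.19852853 231.18423563] [-2.23089088e-05  7.07318877e-01  7.06894583e-01 -2.31366822e-04]
```

View pics/w1z.png

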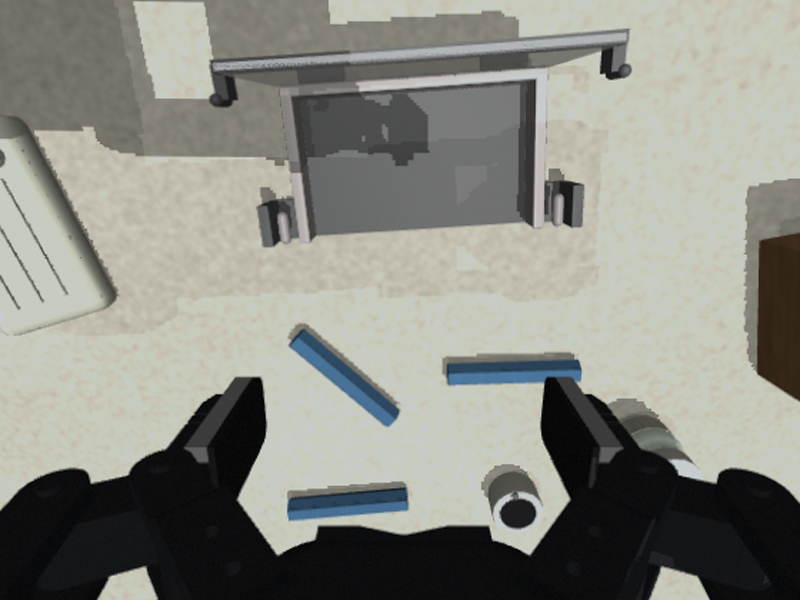

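```bash
python3 - <<'E'
from h import *
P={'FLo':(301,243),'FLi':(312,240),'FRi':(534,228),'FRo':(545,226),'BLo':(282,90),'BRo':(547,69)}
M={'FLo':(-90,0),'FLi':(-82,0),'FRi':(82,0),'FRo':(90,0),'BLo':(-90,108),'BRo':(90,108)}
W=np.array([unproj('w1',np.array(p)*.7,28)[0,:2] for p in P.values()]); m=np.array(list(M.values()),float)
print(np.round(W,1))
c=W.mean(0);cm=m.mean(0);H=(m-cm).T@(W-c);U,S,V=np.linalg.svd(H);R=(V.T@U.T)
print('yaw',np.degrees(np.arctan2(R[1,0],R[0,0])),'org',c-R@cm, 'res',np.round(W-(m@R.T+c-R@cm),1))
for z in (140,146): print(z,unproj('w1',np.array([(212,66),(628,38)])*.7,z).round(1))
print(unproj('w1',np.array([(212,60),(628,30)])*.7,146).round(1))
E
```

```text
[[489.1 154.1]
 [497.3 156.3]
 [660.1 165.3]
 [668.  166.7]
 [483.3 258. ]
 [659.4 270.7]]
yaw 3.8501241578744962 org [578.62108184 159.25911668] res [[ 0.3  0.9]
 [ 0.5  2.6]
 [-0.3  0.5]
 [-0.5  1.4]
 [ 1.8 -3. ]
 [-1.7 -2.4]]
140 [[479.4 256.9 140. ]
 [662.6 267.9 140. ]]
146 [[481.6 256.1 146. ]
 [660.  266.8 146. ]]
[[481.9 258.4 146. ]
 [659.6 269.8 146. ]]
```

```bash
cat >> h.py <<'E'
def rows(p0,wps):
    """p0=(x,y,z,phi deg); wps list of (x,y,z,phi,nrows). prints rows in cm/deg, rounding w/o drift"""
    x,y,z,ph=p0; out=[]
    for X,Y,Z,PH,n in wps:
        for i in range(n):
            k=1/(n-i); dx,dy,dz,dp=(X-x)*k,(Y-y)*k,(Z-z)*k,(PH-ph)*k
            a=np.radians(ph); c,s=np.cos(a),np.sin(a)
            r=[round((dx*c+dy*s)/10,2),round((dx*s-dy*c)/10,2),round(-dz/10,2),0,0,round(-dp,1)]
            tx,ty=r[0]*10,r[1]*10
            x+=tx*c+ty*s; y+=tx*s-ty*c; z-=r[2]*10; ph-=r[5]; out.append([float(v)+0 for v in r])
    for i in range(0,len(out),10): print(json.dumps(out[i:i+10]))
    print(np.round([x,y,z,ph],1),len(out)); return out
def pose():
    s=ctrl.sense(); from scipy.spatial.transform import Rotation as Ro
    q=s['ee_rot']; R=Ro.from_quat([q[1],q[2],q[3],q[0]]).as_matrix()
    print('t',round(s['time_s'],2),'pos',np.round(s['eef_pos'],1),'phi',round(np.degrees(np.arctan2(R[1,0],R[0,0])),2),'tilt',np.round(R[:,2],3),'F',np.round(s['force'],1),'M',np.round(s['wrist_torque'],2),'g',round(s['grip_width'],3)); return s
E
python3 -c "
from h import *
rows((565,149.4,231,90),[(537,-445,225,-10,19),(537,-445,225,-10,1)])"
```

```text
[[-3.13, -0.15, 0.03, 0.0, 0.0, 5.3], [-3.13, 0.14, 0.03, 0.0, 0.0, 5.3], [-3.1, 0.43, 0.03, 0.0, 0.0, 5.3], [-3.05, 0.72, 0.03, 0.0, 0.0, 5.3], [-2.97, 0.99, 0.03, 0.0, 0.0, 5.3], [-2.87, 1.26, 0.03, 0.0, 0.0, 5.3], [-2.74, 1.52, 0.03, 0.0, 0.0, 5.2], [-2.59, 1.77, 0.03, 0.0, 0.0, 5.3], [-2.41, 2.0, 0.03, 0.0, 0.0, 5.2], [-2.22, 2.21, 0.03, 0.0, 0.0, 5.3]]
[[-2.01, 2.4, 0.03, 0.0, 0.0, 5.2], [-1.78, 2.57, 0.03, 0.0, 0.0, 5.3], [-1.54, 2.73, 0.03, 0.0, 0.0, 5.2], [-1.28, 2.86, 0.03, 0.0, 0.0, 5.3], [-1.01, 2.96, 0.04, 0.0, 0.0, 5.2], [-0.74, 3.04, 0.03, 0.0, 0.0, 5.3], [-0.46, 3.1, 0.04, 0.0, 0.0, 5.2], [-0.17, 3.13, 0.03, 0.0, 0.0, 5.3], [0.11, 3.12, 0.04, 0.0, 0.0, 5.2], [0.0, 0.0, 0.0, 0.0, 0.0, 0.0]]
[ 537. -445.  225.  -10.] 20
```

{"api": "move_arm", "payload": {"deltas": [[-3.1, -0.2, 0, 0, 0, 5.3], [-3.1, 0.1, 0, 0, 0, 5.3], [-3.1, 0.4, 0, 0, 0, 5.3], [-3.0, 0.7, 0, 0, 0, 5.3], [-3.0, 1.0, 0, 0, 0, 5.3], [-2.9, 1.3, 0, 0, 0, 5.3], [-2.7, 1.5, 0, 0, 0, 5.2], [-2.6, 1.8, 0, 0, 0, 5.3], [-2.4, 2.0, 0, 0, 0, 5.2], [-2.2, 2.2, 0, 0, 0, 5.3]]}}

```text
time_s: 2.2
eef_pos: [548.8, -164.1, 231.5]
ee_rot: [0.0, 0.949, 0.317, -0.0]
force: [-0.0, 0.3, 0.7]
grip_width: 0.997
```

{"api": "move_arm", "payload": {"deltas": [[-2.0, 2.4, 0, 0, 0, 5.2], [-1.8, 2.6, 0, 0, 0, 5.3], [-1.5, 2.7, 0, 0, 0, 5.2], [-1.3, 2.9, 0, 0, 0, 5.3], [-1.0, 3.0, 0, 0, 0, 5.2], [-0.7, 3.0, 0, 0, 0, 5.3], [-0.5, 3.1, 0, 0, 0, 5.2], [-0.2, 3.1, 0, 0, 0, 5.3], [0.1, 3.1, 0, 0, 0, 5.2], [0, 0, 0, 0, 0, 0]]}}

```text
time_s: 3.2
eef_pos: [534.1, -447.2, 230.2]
ee_rot: [0.0, 0.996, -0.091, -0.001]
force: [0.6, 0.3, 0.1]
grip_width: 0.996
```

```bash
python3 - <<'E'
from h import *
pose(); snap('wrist','w2'); im=cv2.imread('pics/w2.png'); cv2.imwrite('pics/w2z.png',cv2.resize(im,(800,600),interpolation=cv2.INTER_CUBIC))
E
```

```text
t 3.2 pos [ 534.1 -447.2  230.2] phi -10.4 tilt [-0.001 -0.    -1.   ] F [0.6 0.3 0.1] M [ 0.   -0.03  0.05] g 0.996
```

View pics/w2z.png

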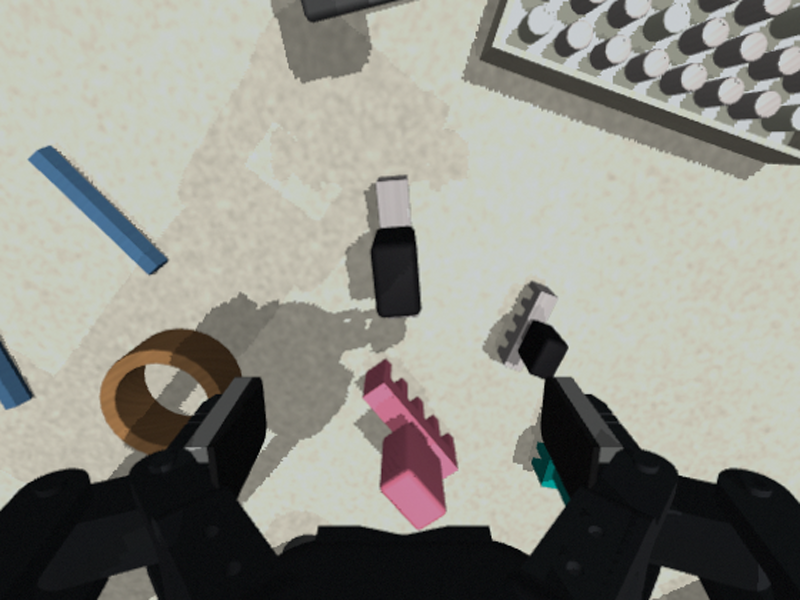

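```bash
python3 - <<'E'
from h import *
im=cv2.imread('pics/w2.png')[110:235,230:330]; im=np.clip(im.astype(float)*1.0,0,255)
im=255*(im/255)**.4
cv2.imwrite('pics/w2c.png',cv2.resize(im.astype(np.uint8),(480,600),interpolation=cv2.INTER_CUBIC))
E
```

```text
(no output)
```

View pics/w2c.png

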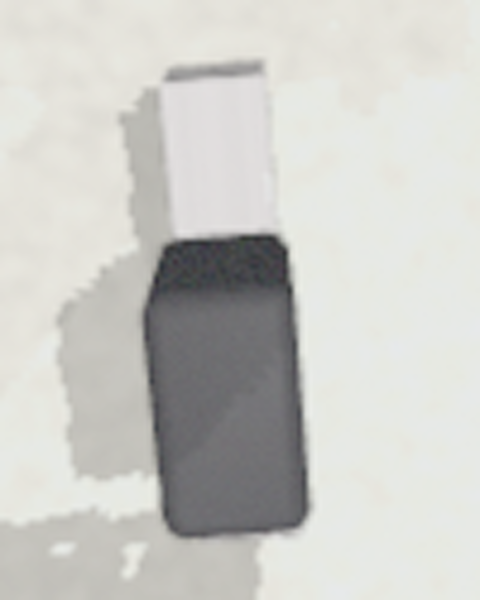

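```bash
python3 - <<'E'
from h import *
f=lambda P:np.array(P)/4.8+[230,110]
a=unproj('w2',f([(148,300),(292,292),(310,529),(166,536)]),119)[:,:2]; print(a.round(1),a.mean(0).round(1))
for d in (a[0]-a[3],a[1]-a[2],): print(np.hypot(*d),np.degrees(np.arctan2(d[1],d[0])))
print(np.hypot(*(a[0]-a[1])))
b=unproj('w2',f([(163,82),(265,76)]),44)[:,:2]; print(b.round(1),b.mean(0))
d=b.mean(0)-a.mean(0); print(np.hypot(*d),np.degrees(np.arctan2(d[1],d[0])))
E
```

```text
[[ 558.7 -435.9]
 [ 555.8 -459.1]
 [ 515.1 -455.1]
 [ 518.2 -430.8]] [ 536.9 -445.2]
40.75657134594405 -7.182899484992787
40.8899710488436 -5.644591750160625
23.31686827884377
[[ 586.9 -440.2]
 [ 584.4 -460.5]] [ 585.68159845 -450.35207093]
49.03064680003031 -5.995422551283746
```

{"api": "move_arm", "payload": {"deltas": [[0.25, -0.25, 2.0, 0, 0, -4.1], [0, 0, 2.5, 0, 0, 0], [0, 0, 2.5, 0, 0, 0], [0, 0, 2.5, 0, 0, 0], [0, 0, 2.5, 0, 0, 0], [0, 0, 2.0, 0, 0, 0], [0, 0, 1.6, 0, 0, 0], [0, 0, 0, 0, 0, 0], [0, 0, 0, 0, 0, 0], [0, 0, 0, 0, 0, 0]]}}

```text
time_s: 4.25
eef_pos: [539.7, -441.5, 76.9]
ee_rot: [0.001, 0.999, -0.051, 0.001]
force: [0.5, 0.4, 0.2]
grip_width: 1.0
```

{"api": "move_arm", "payload": {"deltas": [[0, 0, 0, 0, 0, 0], [0, 0, 0, 0, 0, 0], [0, 0, 0, 0, 0, 0], [0, 0, 0, 0, 0, 0], [0, 0, 0, 0, 0, 0], [0, 0, 0, 0, 0, 0], [0, 0, 0, 0, 0, 0], [0, 0, 0, 0, 0, 0], [0, 0, 0, 0, 0, 0], [0, 0, 0, 0, 0, 0]], "grip": 1.0, "newtons": 100}}

```text
time_s: 5.25
eef_pos: [539.3, -441.4, 75.6]
ee_rot: [0.0, 0.999, -0.051, 0.0]
force: [-0.2, -2.5, 2.8]
grip_width: 0.29
```

```bash
python3 - <<'E'
from h import *
pose(); snap('side','s3'); a=cv2.imread('pics/s3.png')[210:420,180:460]; cv2.imwrite('pics/s3z.png',cv2.resize(a,(800,600),interpolation=cv2.INTER_CUBIC))
E
```

```text
t 5.25 pos [ 539.3 -441.4   75.6] phi -5.9 tilt [ 0.    -0.001 -1.   ] F [-0.2 -2.5  2.8] M [-0.52  0.07  0.  ] g 0.29
```

View pics/s3z.png

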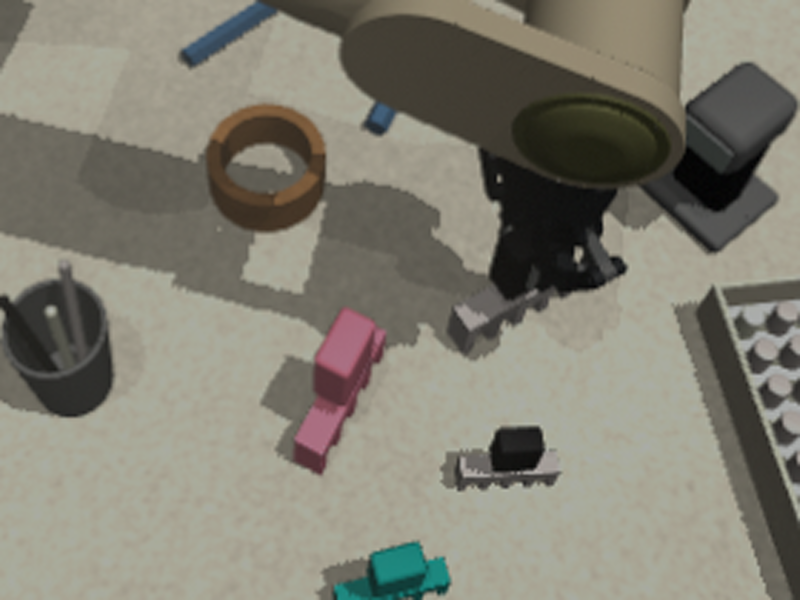

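```bash
python3 -c "
from h import *
rows((539.3,-441.4,75.6,-5.9),[(540,-440,160,-5.9,3),(560,-360,160,-4,3),(645,-35,160,2,8),(659,12,160,2,2),(659,12,77,2,4)])"
```

```text
[[0.02, -0.05, -2.81, 0.0, 0.0, 0.0], [0.02, -0.05, -2.82, 0.0, 0.0, 0.0], [0.02, -0.05, -2.81, 0.0, 0.0, 0.0], [0.39, -2.72, 0.0, 0.0, 0.0, -0.6], [0.41, -2.72, 0.0, 0.0, 0.0, -0.7], [0.45, -2.71, 0.0, 0.0, 0.0, -0.6], [0.78, -4.13, 0.0, 0.0, 0.0, -0.8], [0.83, -4.11, 0.0, 0.0, 0.0, -0.7], [0.88, -4.1, 0.0, 0.0, 0.0, -0.8], [0.94, -4.09, 0.0, 0.0, 0.0, -0.7]]
[[0.99, -4.08, 0.0, 0.0, 0.0, -0.8], [1.05, -4.07, 0.0, 0.0, 0.0, -0.7], [1.1, -4.05, 0.0, 0.0, 0.0, -0.8], [1.16, -4.04, 0.0, 0.0, 0.0, -0.7], [0.78, -2.33, 0.0, 0.0, 0.0, 0.0], [0.78, -2.32, 0.0, 0.0, 0.0, 0.0], [0.0, 0.0, 2.07, 0.0, 0.0, 0.0], [0.0, 0.0, 2.08, 0.0, 0.0, 0.0], [0.0, 0.0, 2.07, 0.0, 0.0, 0.0], [0.0, 0.0, 2.08, 0.0, 0.0, 0.0]]
[659.  12.  77.   2.] 20
```

{"api": "move_arm", "payload": {"deltas": [[0, 0, -2.8, 0, 0, 0], [0, 0, -2.8, 0, 0, 0], [0, -0.1, -2.8, 0, 0, 0], [0.4, -2.7, 0, 0, 0, -0.6], [0.4, -2.7, 0, 0, 0, -0.7], [0.45, -2.7, 0, 0, 0, -0.6], [0.8, -4.1, 0, 0, 0, -0.8], [0.85, -4.1, 0, 0, 0, -0.7], [0.9, -4.1, 0, 0, 0, -0.8], [0.95, -4.1, 0, 0, 0, -0.7]]}}

```text
time_s: 6.3
eef_pos: [601.9, -196.1, 158.0]
ee_rot: [-0.001, 1.0, -0.008, -0.001]
force: [0.5, -0.3, -2.7]
grip_width: 0.293
```

{"api": "move_arm", "payload": {"deltas": [[1.0, -4.1, 0, 0, 0, -0.8], [1.05, -4.1, 0, 0, 0, -0.7], [1.1, -4.0, 0, 0, 0, -0.8], [1.15, -4.0, 0, 0, 0, -0.7], [0.8, -2.4, 0, 0, 0, 0], [0.8, -2.4, 0, 0, 0, 0], [0, 0, 1.5, 0, 0, 0], [0, 0, 2.0, 0, 0, 0], [0, 0, 2.0, 0, 0, 0], [0, 0, 2.0, 0, 0, 0]]}}

```text
time_s: 7.3
eef_pos: [658.2, 12.8, 82.2]
ee_rot: [-0.001, 1.0, 0.018, -0.002]
force: [1.2, -0.9, -2.6]
grip_width: 0.291
```

```bash
python3 - <<'E'
from h import *
pose(); snap('scene','c4'); a=cv2.imread('pics/c4.png')[100:310,80:400]; cv2.imwrite('pics/c4z.png',cv2.resize(a,(800,525),interpolation=cv2.INTER_CUBIC));pose()
E
```

```text
t 7.3 pos [658.2  12.8  82.2] phi 2.01 tilt [-0.003  0.001 -1.   ] F [ 1.2 -0.9 -2.6] M [ 0.01 -0.   -0.03] g 0.291
t 7.35 pos [656.5  12.9  78.4] phi 2.01 tilt [-0.009  0.002 -1.   ] F [-2.6  0.  -6.4] M [ 0.01  0.19 -0.03] g 0.292
```

View pics/c4z.png

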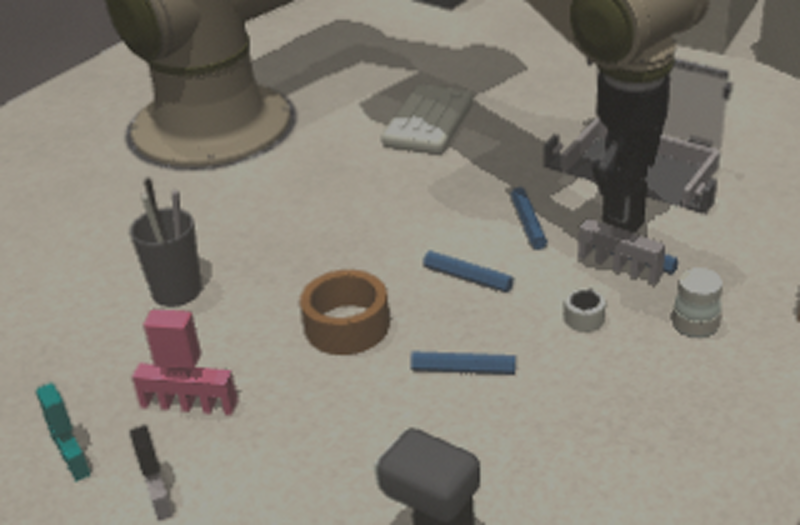

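```bash
python3 -c "
from h import *
rows((658,12.8,82,2),[(658,17,78.5,2,2),(649,46,77.5,35,5),(594.5,124,77.5,35,8),(584,159,77.5,3.8,5)])"
```

```text
[[0.01, -0.21, 0.17, 0.0, 0.0, 0.0], [0.0, -0.21, 0.18, 0.0, 0.0, 0.0], [-0.16, -0.59, 0.02, 0.0, 0.0, -6.6], [-0.09, -0.6, 0.02, 0.0, 0.0, -6.6], [-0.02, -0.61, 0.02, 0.0, 0.0, -6.6], [0.05, -0.6, 0.02, 0.0, 0.0, -6.6], [0.12, -0.59, 0.02, 0.0, 0.0, -6.6], [0.0, -1.19, 0.0, 0.0, 0.0, 0.0], [0.0, -1.19, 0.0, 0.0, 0.0, 0.0], [0.0, -1.19, 0.0, 0.0, 0.0, 0.0]]
[[0.0, -1.19, 0.0, 0.0, 0.0, 0.0], [0.0, -1.19, 0.0, 0.0, 0.0, 0.0], [0.0, -1.19, 0.0, 0.0, 0.0, 0.0], [0.0, -1.19, 0.0, 0.0, 0.0, 0.0], [0.01, -1.19, 0.0, 0.0, 0.0, 0.0], [0.23, -0.69, 0.0, 0.0, 0.0, 6.2], [0.15, -0.72, 0.0, 0.0, 0.0, 6.2], [0.07, -0.73, 0.0, 0.0, 0.0, 6.3], [0.0, -0.73, 0.0, 0.0, 0.0, 6.2], [-0.08, -0.72, 0.0, 0.0, 0.0, 6.3]]
[584.  159.   77.5   3.8] 20
```

{"api": "move_arm", "payload": {"deltas": [[0, -0.2, 0.2, 0, 0, 0], [0, -0.2, 0.2, 0, 0, 0], [-0.15, -0.6, 0, 0, 0, -6.6], [-0.1, -0.6, 0, 0, 0, -6.6], [0, -0.6, 0, 0, 0, -6.6], [0.05, -0.6, 0, 0, 0, -6.6], [0.1, -0.6, 0, 0, 0, -6.6], [0, -1.2, 0, 0, 0, 0], [0, -1.2, 0, 0, 0, 0], [0, -1.2, 0, 0, 0, 0]]}}

```text
time_s: 8.35
eef_pos: [628.9, 75.6, 80.7]
ee_rot: [0.0, 0.954, 0.3, 0.0]
force: [0.2, -0.2, -2.2]
grip_width: 0.288
```

```bash
python3 - <<'E'
from h import *
pose(); snap('wrist','w5'); pose()
E
```

```text
t 8.35 pos [628.9  75.6  80.7] phi 34.88 tilt [ 0.  0. -1.] F [ 0.2 -0.2 -2.2] M [-0.03 -0.03 -0.04] g 0.288
t 8.4 pos [627.9  77.2  80.6] phi 34.99 tilt [-0.001  0.001 -1.   ] F [ 0.3  2.  -3.3] M [ 0.21 -0.07 -0.01] g 0.296
```

View pics/w5.png

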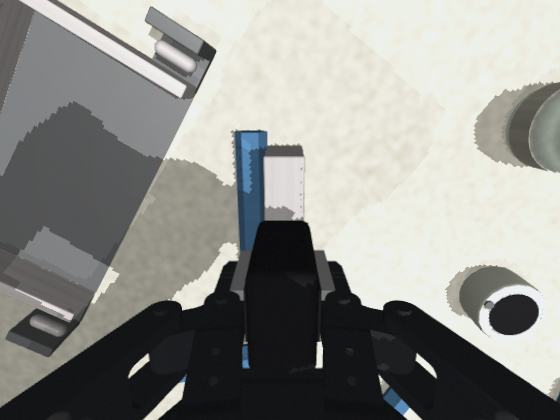

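{"api": "move_arm", "payload": {"deltas": [[0, -1.2, 0.15, 0, 0, 0], [0, -1.2, 0.15, 0, 0, 0], [0, -1.2, 0, 0, 0, 0], [0, -1.2, 0, 0, 0, 0], [0, -1.1, 0, 0, 0, 0], [0.2, -0.7, 0, 0, 0, 6.2], [0.15, -0.7, 0, 0, 0, 6.2], [0.1, -0.7, 0, 0, 0, 6.3], [0, -0.7, 0, 0, 0, 6.2], [-0.1, -0.7, 0, 0, 0, 6.3]]}}

```text
time_s: 9.4
eef_pos: [585.0, 157.6, 77.4]
ee_rot: [0.0, 1.0, 0.031, 0.0]
force: [-0.0, 0.5, -3.1]
grip_width: 0.294
```

```bash
python3 - <<'E'
from h import *
snap('wrist','w6'); pose()
E
```

```text
t 9.45 pos [584.6 158.6  77.3] phi 3.28 tilt [-0.  0. -1.] F [-0.7  0.9 -3.1] M [0.09 0.06 0.  ] g 0.289
```

View pics/w6.png

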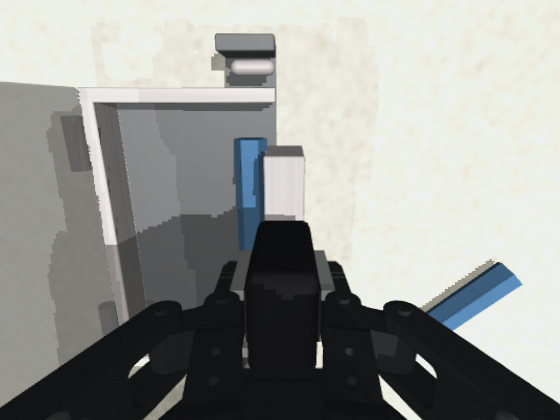

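```bash
python3 -c "
from h import *
rows((584.6,158.6,77.3,3.5),[(581,213,77.3,3.8,5),(582,200,77.3,3.8,1),(583,180,100,3.8,1),(583,150,130,0,1),(497,11,130,-44,6),(497,11,78,-44,4),(497,11,78,-44,2)])"
```

```text
[[-0.01, -1.09, 0.0, 0.0, 0.0, -0.1], [0.0, -1.09, 0.0, 0.0, 0.0, 0.0], [0.0, -1.09, 0.0, 0.0, 0.0, -0.1], [0.0, -1.09, 0.0, 0.0, 0.0, 0.0], [-0.01, -1.09, 0.0, 0.0, 0.0, -0.1], [0.02, 1.3, 0.0, 0.0, 0.0, 0.0], [-0.03, 2.0, -2.27, 0.0, 0.0, 0.0], [-0.2, 3.0, -3.0, 0.0, 0.0, 3.8], [-1.43, 2.32, 0.0, 0.0, 0.0, 7.3], [-1.13, 2.48, 0.0, 0.0, 0.0, 7.3]]
[[-0.8, 2.6, 0.0, 0.0, 0.0, 7.4], [-0.46, 2.69, 0.0, 0.0, 0.0, 7.3], [-0.12, 2.72, 0.0, 0.0, 0.0, 7.3], [0.22, 2.71, 0.0, 0.0, 0.0, 7.4], [0.0, 0.0, 1.3, 0.0, 0.0, 0.0], [0.0, 0.0, 1.3, 0.0, 0.0, 0.0], [0.0, 0.0, 1.3, 0.0, 0.0, 0.0], [0.0, 0.0, 1.3, 0.0, 0.0, 0.0], [0.0, 0.0, 0.0, 0.0, 0.0, 0.0], [0.0, 0.0, 0.0, 0.0, 0.0, 0.0]]
[497.   11.1  78.  -44. ] 20
```

{"api": "move_arm", "payload": {"deltas": [[0, -1.1, 0, 0, 0, -0.1], [0, -1.1, 0, 0, 0, 0], [0, -1.1, 0, 0, 0, -0.1], [0, -1.1, 0, 0, 0, 0], [0, -1.1, 0, 0, 0, -0.1], [0, 1.3, 0, 0, 0, 0], [0, 2.0, -2.3, 0, 0, 0], [-0.2, 3.0, -3.0, 0, 0, 3.8], [-1.4, 2.3, 0, 0, 0, 7.3], [-1.1, 2.5, 0, 0, 0, 7.3]]}}

```text
time_s: 10.45
eef_pos: [556.2, 101.0, 131.1]
ee_rot: [-0.0, 0.992, -0.127, 0.001]
force: [0.1, -0.3, -3.8]
grip_width: 0.291
```

{"api": "move_arm", "payload": {"deltas": [[-0.8, 2.6, 0, 0, 0, 7.4], [-0.5, 2.7, 0, 0, 0, 7.3], [-0.1, 2.7, 0, 0, 0, 7.3], [0.2, 2.7, 0, 0, 0, 7.4], [0, 0, 1.3, 0, 0, 0], [0, 0, 1.3, 0, 0, 0], [0, 0, 1.3, 0, 0, 0], [0, 0, 1.3, 0, 0, 0], [0, 0, 0, 0, 0, 0], [0, 0, 0, 0, 0, 0]]}}

```text
time_s: 11.45
eef_pos: [499.2, 9.6, 78.7]
ee_rot: [0.0, 0.928, -0.372, 0.0]
force: [0.2, 0.1, -2.8]
grip_width: 0.295
```

```bash
python3 - <<'E'
from h import *
snap('wrist','w7');snap('side','s7'); pose()
a=np.vstack([cv2.imread('pics/w7.png'),]); b=cv2.imread('pics/s7.png')
cv2.imwrite('pics/j7.png',np.hstack([cv2.resize(a,(400,300)),cv2.resize(b[80:290,140:420],(400,300))]))
E
```

```text
t 11.55 pos [499.5   9.6  79.1] phi -43.7 tilt [ 0.001 -0.    -1.   ] F [ 0.3  0.5 -3. ] M [-0.04  0.03  0.02] g 0.294
```

View pics/j7.png

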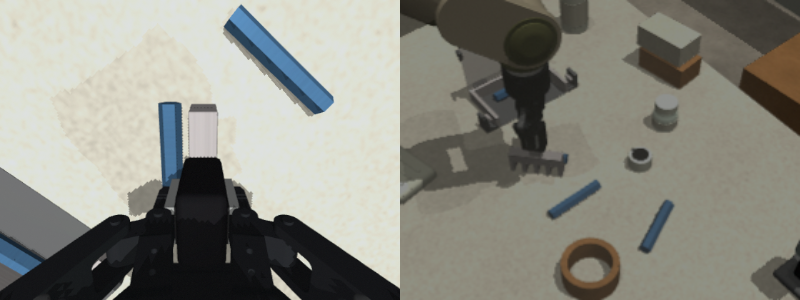

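```bash
python3 -c "
from h import *
rows((499.5,9.6,79,-43.8),[(556,68,77.5,-43.8,6),(575,120,77.5,3.8,7),(570,197,77.3,3.8,6),(571,187,77.3,3.8,1)])"
```

```text
[[0.01, -1.35, 0.03, 0.0, 0.0, 0.0], [0.01, -1.36, 0.02, 0.0, 0.0, 0.0], [0.0, -1.35, 0.03, 0.0, 0.0, 0.0], [0.01, -1.36, 0.02, 0.0, 0.0, 0.0], [0.0, -1.35, 0.03, 0.0, 0.0, 0.0], [0.01, -1.36, 0.02, 0.0, 0.0, 0.0], [-0.32, -0.72, 0.0, 0.0, 0.0, -6.8], [-0.23, -0.76, 0.0, 0.0, 0.0, -6.8], [-0.14, -0.78, 0.0, 0.0, 0.0, -6.8], [-0.05, -0.79, 0.0, 0.0, 0.0, -6.8]]
[[0.05, -0.79, 0.0, 0.0, 0.0, -6.8], [0.14, -0.78, 0.0, 0.0, 0.0, -6.8], [0.23, -0.75, 0.0, 0.0, 0.0, -6.8], [0.0, -1.29, 0.0, 0.0, 0.0, 0.0], [0.0, -1.29, 0.0, 0.0, 0.0, 0.0], [0.0, -1.28, 0.01, 0.0, 0.0, 0.0], [0.0, -1.29, 0.0, 0.0, 0.0, 0.0], [0.01, -1.28, 0.01, 0.0, 0.0, 0.0], [0.0, -1.29, 0.0, 0.0, 0.0, 0.0], [0.04, 1.01, 0.0, 0.0, 0.0, 0.0]]
[571.  187.   77.3   3.8] 20
```

{"api": "move_arm", "payload": {"deltas": [[0, -1.35, 0.1, 0, 0, 0], [0, -1.35, 0, 0, 0, 0], [0, -1.35, 0, 0, 0, 0], [0, -1.35, 0, 0, 0, 0], [0, -1.35, 0, 0, 0, 0], [0, -1.35, 0, 0, 0, 0], [-0.3, -0.7, 0, 0, 0, -6.8], [-0.2, -0.75, 0, 0, 0, -6.8], [-0.15, -0.8, 0, 0, 0, -6.8], [-0.05, -0.8, 0, 0, 0, -6.8]]}}

```text
time_s: 12.55
eef_pos: [566.7, 99.3, 77.4]
ee_rot: [-0.0, 0.99, -0.141, 0.0]
force: [0.1, -0.6, -2.8]
grip_width: 0.292
```

```bash
python3 - <<'E'
from h import *
snap('wrist','w8'); pose()
E
```

```text
t 12.6 pos [567.  100.2  77.4] phi -15.81 tilt [ 0.001  0.001 -1.   ] F [-0.5  0.1 -2.7] M [0.05 0.09 0.01] g 0.292
```

View pics/w8.png

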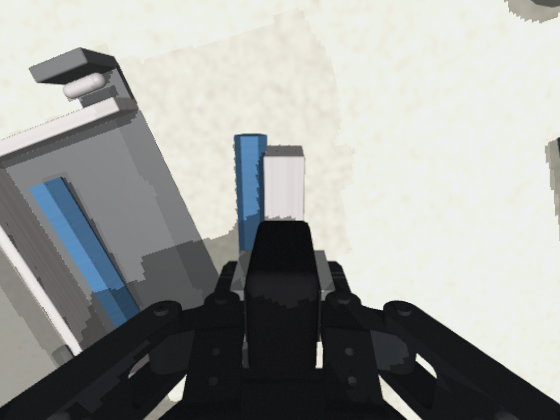

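{"api": "move_arm", "payload": {"deltas": [[0.05, -0.8, 0, 0, 0, -6.8], [0.1, -0.8, 0, 0, 0, -6.6], [0.2, -0.75, 0, 0, 0, -6.6], [0, -1.3, 0, 0, 0, 0], [0, -1.3, 0, 0, 0, 0], [0, -1.3, 0, 0, 0, 0], [0, -1.3, 0, 0, 0, 0], [0, -1.3, 0, 0, 0, 0], [0, -1.3, 0, 0, 0, 0], [0, 0, 0, 0, 0, 0]]}}

```text
time_s: 13.6
eef_pos: [568.5, 200.1, 77.3]
ee_rot: [-0.0, 1.0, 0.031, 0.0]
force: [-0.0, -1.1, -3.4]
grip_width: 0.294
```

```bash
python3 - <<'E'
from h import *
snap('wrist','w9'); pose()
E
```

```text
t 13.65 pos [568.6 199.1  77.3] phi 3.55 tilt [-0. -0. -1.] F [ 0.2 -0.6 -2.4] M [-0.04  0.   -0.02] g 0.291
```

View pics/w9.png

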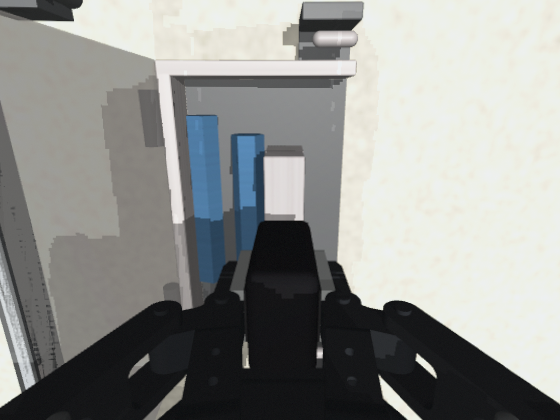

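```bash
python3 -c "
from h import *
rows((568.6,199.1,77.3,3.8),[(569.5,185,77.3,3.8,1),(570,165,105,3.8,1),(568,130,130,3.8,1),(522,-95,130,6,7),(518,-123,130,6,2),(518,-123,77.5,6,4),(519,-116,77.5,6,1),(522,-92,77.5,-20,4),(572,45,77.5,-20,10),(577,75,77.5,3.8,4),(570,180,77.3,3.8,8)])"
```

```text
[[0.0, 1.41, 0.0, 0.0, 0.0, 0.0], [-0.09, 2.0, -2.77, 0.0, 0.0, 0.0], [-0.43, 3.48, -2.5, 0.0, 0.0, 0.0], [-0.87, 3.16, 0.0, 0.0, 0.0, -0.3], [-0.88, 3.16, 0.0, 0.0, 0.0, -0.3], [-0.9, 3.16, 0.0, 0.0, 0.0, -0.3], [-0.92, 3.15, 0.0, 0.0, 0.0, -0.3], [-0.94, 3.14, 0.0, 0.0, 0.0, -0.3], [-0.95, 3.14, 0.0, 0.0, 0.0, -0.4], [-0.97, 3.14, 0.0, 0.0, 0.0, -0.3]]
[[-0.35, 1.37, 0.0, 0.0, 0.0, 0.0], [-0.34, 1.37, 0.0, 0.0, 0.0, 0.0], [0.0, 0.0, 1.31, 0.0, 0.0, 0.0], [0.0, 0.0, 1.31, 0.0, 0.0, 0.0], [0.0, 0.0, 1.32, 0.0, 0.0, 0.0], [0.0, 0.0, 1.31, 0.0, 0.0, 0.0], [0.17, -0.69, 0.0, 0.0, 0.0, 0.0], [0.14, -0.59, 0.0, 0.0, 0.0, 6.5], [0.07, -0.6, 0.0, 0.0, 0.0, 6.5], [0.0, -0.6, 0.0, 0.0, 0.0, 6.5]]
[[-0.07, -0.6, 0.0, 0.0, 0.0, 6.5], [0.0, -1.46, 0.0, 0.0, 0.0, 0.0], [0.0, -1.46, 0.0, 0.0, 0.0, 0.0], [0.0, -1.46, 0.0, 0.0, 0.0, 0.0], [0.0, -1.46, 0.0, 0.0, 0.0, 0.0], [0.0, -1.46, 0.0, 0.0, 0.0, 0.0], [0.0, -1.46, 0.0, 0.0, 0.0, 0.0], [0.0, -1.46, 0.0, 0.0, 0.0, 0.0], [0.01, -1.46, 0.0, 0.0, 0.0, 0.0], [0.0, -1.45, 0.0, 0.0, 0.0, 0.0]]
[[0.01, -1.46, 0.0, 0.0, 0.0, 0.0], [-0.14, -0.75, 0.0, 0.0, 0.0, -6.0], [-0.06, -0.76, 0.0, 0.0, 0.0, -5.9], [0.02, -0.76, 0.0, 0.0, 0.0, -5.9], [0.09, -0.75, 0.0, 0.0, 0.0, -6.0], [0.0, -1.32, 0.0, 0.0, 0.0, 0.0], [0.0, -1.31, 0.0, 0.0, 0.0, 0.0], [0.0, -1.32, 0.0, 0.0, 0.0, 0.0], [0.0, -1.31, 0.0, 0.0, 0.0, 0.0], [0.0, -1.32, 0.01, 0.0, 0.0, 0.0]]
[[0.0, -1.31, 0.0, 0.0, 0.0, 0.0], [0.0, -1.32, 0.01, 0.0, 0.0, 0.0], [0.0, -1.31, 0.0, 0.0, 0.0, 0.0]]
[570.  180.   77.3   3.8] 43
```

{"api": "move_arm", "payload": {"deltas": [[0, 1.4, 0, 0, 0, 0], [-0.1, 2.0, -2.8, 0, 0, 0], [-0.4, 3.5, -2.5, 0, 0, 0], [-0.9, 3.15, 0, 0, 0, -0.3], [-0.9, 3.15, 0, 0, 0, -0.3], [-0.9, 3.15, 0, 0, 0, -0.3], [-0.9, 3.15, 0, 0, 0, -0.3], [-0.95, 3.15, 0, 0, 0, -0.3], [-0.95, 3.15, 0, 0, 0, -0.4], [-0.95, 3.15, 0, 0, 0, -0.3]]}}

```text
time_s: 14.65
eef_pos: [519.7, -98.3, 130.4]
ee_rot: [0.0, 0.999, 0.049, 0.0]
force: [1.0, -0.3, -3.3]
grip_width: 0.293
```

{"api": "move_arm", "payload": {"deltas": [[-0.35, 1.4, 0, 0, 0, 0], [-0.35, 1.4, 0, 0, 0, 0], [0, 0, 1.3, 0, 0, 0], [0, 0, 1.3, 0, 0, 0], [0, 0, 1.3, 0, 0, 0], [0, 0, 1.3, 0, 0, 0], [0.2, -0.5, 0, 0, 0, 0], [0.15, -0.6, 0, 0, 0, 6.5], [0.05, -0.6, 0, 0, 0, 6.5], [0, -0.6, 0, 0, 0, 6.5]]}}

```text
time_s: 15.65
eef_pos: [520.3, -100.0, 78.2]
ee_rot: [-0.0, 0.993, -0.122, -0.0]
force: [-0.6, -0.6, -3.0]
grip_width: 0.29
```

```bash
python3 - <<'E'
from h import *
snap('wrist','w10'); pose()
E
```

```text
t 15.7 pos [520.3 -99.2  78.2] phi -14.32 tilt [-0.     0.001 -1.   ] F [ 0.5  0.9 -3.4] M [ 0.06 -0.08  0.  ] g 0.293
```

View pics/w10.png

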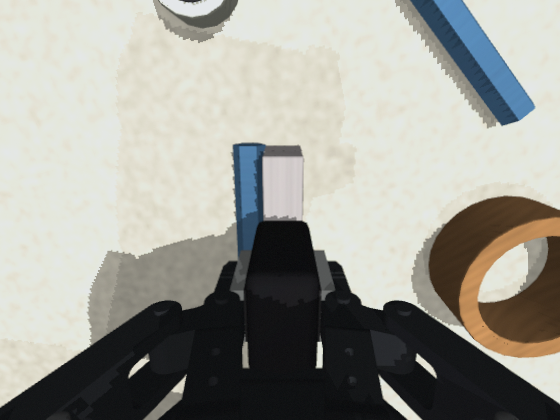

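{"api": "move_arm", "payload": {"deltas": [[-0.05, -0.6, 0.05, 0, 0, 6.2], [0, -1.45, 0, 0, 0, 0], [0, -1.45, 0, 0, 0, 0], [0, -1.45, 0, 0, 0, 0], [0, -1.45, 0, 0, 0, 0], [0, -1.45, 0, 0, 0, 0], [0, -1.45, 0, 0, 0, 0], [0, -1.45, 0, 0, 0, 0], [0, -1.45, 0, 0, 0, 0], [0, -1.45, 0, 0, 0, 0]]}}

```text
time_s: 16.7
eef_pos: [566.2, 28.8, 77.8]
ee_rot: [0.0, 0.985, -0.174, 0.0]
force: [-0.3, -0.4, -3.5]
grip_width: 0.286
```

{"api": "move_arm", "payload": {"deltas": [[0, -1.45, 0, 0, 0, 0], [-0.15, -0.75, 0, 0, 0, -6.0], [-0.05, -0.75, 0, 0, 0, -6.0], [0, -0.75, 0, 0, 0, -6.0], [0.1, -0.75, 0, 0, 0, -6.0], [0, -1.3, 0, 0, 0, 0], [0, -1.3, 0, 0, 0, 0], [0, -1.3, 0, 0, 0, 0], [0, 0, 0, 0, 0, 0], [0, 0, 0, 0, 0, 0]]}}

```text
time_s: 17.7
eef_pos: [572.7, 110.3, 77.8]
ee_rot: [0.0, 0.999, 0.035, -0.0]
force: [-0.2, 0.3, -3.0]
grip_width: 0.291
```

```bash
python3 - <<'E'
from h import *
snap('wrist','w11'); pose()
E
```

```text
t 17.75 pos [572.8 109.9  77.8] phi 3.98 tilt [-0. -0. -1.] F [ 0.2  1.3 -2.8] M [-0.02  0.02  0.03] g 0.298
```

View pics/w11.png

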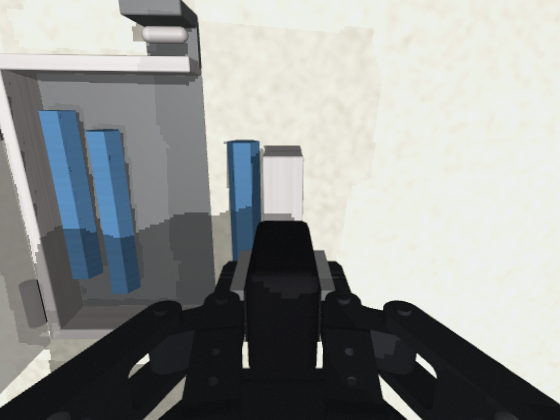

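```bash
python3 -c "
from h import *
rows((572.8,109.9,77.8,3.9),[(568,182,77.5,3.8,6),(569,168,77.5,3.8,1),(570,145,105,3.8,1),(572,110,130,5,1),(579,70,130,8,1), (614,-225,130,28,8),(615.5,-251,130,29.3,2),(615.5,-251,80,29.3,3),(615.5,-251,77.5,29.3,1)])"
```

```text
[[0.0, -1.2, 0.0, 0.0, 0.0, 0.0], [0.0, -1.21, 0.01, 0.0, 0.0, 0.0], [0.0, -1.2, 0.01, 0.0, 0.0, 0.0], [0.0, -1.21, 0.0, 0.0, 0.0, 0.0], [0.01, -1.2, 0.01, 0.0, 0.0, 0.1], [0.0, -1.21, 0.0, 0.0, 0.0, 0.0], [0.01, 1.41, 0.0, 0.0, 0.0, 0.0], [-0.06, 2.3, -2.75, 0.0, 0.0, 0.0], [-0.03, 3.5, -2.5, 0.0, 0.0, -1.2], [0.35, 4.05, 0.0, 0.0, 0.0, -3.0]]
[[-0.08, 3.71, 0.0, 0.0, 0.0, -2.5], [-0.24, 3.71, 0.0, 0.0, 0.0, -2.5], [-0.4, 3.69, 0.0, 0.0, 0.0, -2.5], [-0.56, 3.67, 0.0, 0.0, 0.0, -2.5], [-0.73, 3.64, 0.0, 0.0, 0.0, -2.5], [-0.88, 3.61, 0.0, 0.0, 0.0, -2.5], [-1.04, 3.56, 0.0, 0.0, 0.0, -2.5], [-1.19, 3.52, 0.0, 0.0, 0.0, -2.5], [-0.55, 1.18, 0.0, 0.0, 0.0, -0.7], [-0.56, 1.18, 0.0, 0.0, 0.0, -0.6]]
[[0.0, 0.0, 1.67, 0.0, 0.0, 0.0], [0.0, 0.0, 1.66, 0.0, 0.0, 0.0], [0.0, 0.0, 1.67, 0.0, 0.0, 0.0], [0.0, 0.0, 0.25, 0.0, 0.0, 0.0]]
[ 615.5 -251.    77.5   29.3] 24
```

{"api": "move_arm", "payload": {"deltas": [[0, -1.2, 0, 0, 0, 0], [0, -1.2, 0, 0, 0, 0], [0, -1.2, 0, 0, 0, 0], [0, -1.2, 0, 0, 0, 0], [0, -1.2, 0, 0, 0, 0.1], [0, -1.2, 0, 0, 0, 0], [0, 1.4, 0, 0, 0, 0], [-0.05, 2.3, -2.75, 0, 0, 0], [0, 3.5, -2.5, 0, 0, -1.2], [0.35, 4.0, 0, 0, 0, -3.0]]}}

```text
time_s: 18.75
eef_pos: [580.6, 69.8, 133.9]
ee_rot: [0.0, 0.997, 0.072, 0.003]
force: [1.0, -0.1, -2.7]
grip_width: 0.294
```

{"api": "move_arm", "payload": {"deltas": [[-0.1, 3.7, 0, 0, 0, -2.5], [-0.25, 3.7, 0, 0, 0, -2.5], [-0.4, 3.7, 0, 0, 0, -2.5], [-0.55, 3.7, 0, 0, 0, -2.5], [-0.7, 3.6, 0, 0, 0, -2.5], [-0.9, 3.6, 0, 0, 0, -2.5], [-1.0, 3.6, 0, 0, 0, -2.5], [-1.2, 3.5, 0, 0, 0, -2.5], [-0.55, 1.2, 0, 0, 0, -0.7], [-0.55, 1.2, 0, 0, 0, -0.6]]}}

```text
time_s: 19.75
eef_pos: [616.5, -251.5, 129.9]
ee_rot: [-0.0, 0.967, 0.253, -0.0]
force: [-0.3, 0.9, -2.1]
grip_width: 0.289
```

```bash
python3 - <<'E'
from h import *
snap('wrist','w12'); pose(); snap('side','s12')
a=cv2.imread('pics/w12.png'); b=cv2.imread('pics/s12.png')
cv2.imwrite('pics/j12.png',np.hstack([cv2.resize(a,(400,300)),cv2.resize(b[80:290,140:420],(400,300))]))
E
```

```text
t 19.8 pos [ 616.5 -253.   130.1] phi 29.36 tilt [-0.    -0.001 -1.   ] F [-1.8 -2.5 -3.9] M [-0.16  0.09  0.02] g 0.29
```

View pics/j12.png

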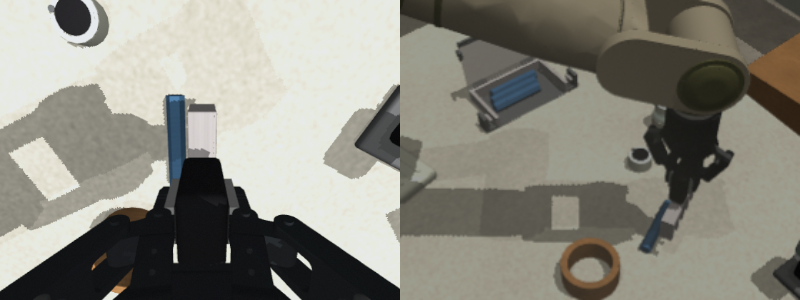

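```bash
python3 -c "
from h import *
rows((616.5,-253,130,29.3),[(616.5,-253,80,29.3,3),(616.5,-253,77.5,29.3,1),(582,-192,77.5,29.3,6),(574,-158,77.5,0,5),(574,-60,77.5,0,7),(574,10,77.5,0,5),(576,75,77.5,3.8,5),(574,115,77.5,3.8,3)])"
```

```text
[[0.0, 0.0, 1.67, 0.0, 0.0, 0.0], [0.0, 0.0, 1.66, 0.0, 0.0, 0.0], [0.0, 0.0, 1.67, 0.0, 0.0, 0.0], [0.0, 0.0, 0.25, 0.0, 0.0, 0.0], [0.0, -1.17, 0.0, 0.0, 0.0, 0.0], [0.0, -1.17, 0.0, 0.0, 0.0, 0.0], [-0.01, -1.17, 0.0, 0.0, 0.0, 0.0], [0.0, -1.17, 0.0, 0.0, 0.0, 0.0], [-0.01, -1.16, 0.0, 0.0, 0.0, 0.0], [0.0, -1.17, 0.0, 0.0, 0.0, 0.0]]
[[0.19, -0.67, 0.0, 0.0, 0.0, 5.9], [0.12, -0.69, 0.0, 0.0, 0.0, 5.8], [0.05, -0.7, 0.0, 0.0, 0.0, 5.9], [-0.02, -0.7, 0.0, 0.0, 0.0, 5.8], [-0.08, -0.69, 0.0, 0.0, 0.0, 5.9], [0.0, -1.4, 0.0, 0.0, 0.0, 0.0], [0.0, -1.4, 0.0, 0.0, 0.0, 0.0], [0.0, -1.4, 0.0, 0.0, 0.0, 0.0], [0.0, -1.4, 0.0, 0.0, 0.0, 0.0], [0.0, -1.4, 0.0, 0.0, 0.0, 0.0]]
[[0.0, -1.4, 0.0, 0.0, 0.0, 0.0], [0.0, -1.4, 0.0, 0.0, 0.0, 0.0], [0.0, -1.4, 0.0, 0.0, 0.0, 0.0], [0.0, -1.4, 0.0, 0.0, 0.0, 0.0], [0.0, -1.4, 0.0, 0.0, 0.0, 0.0], [0.0, -1.4, 0.0, 0.0, 0.0, 0.0], [0.0, -1.4, 0.0, 0.0, 0.0, 0.0], [0.04, -1.3, 0.0, 0.0, 0.0, -0.8], [0.06, -1.3, 0.0, 0.0, 0.0, -0.8], [0.08, -1.3, 0.0, 0.0, 0.0, -0.7]]
[[0.09, -1.29, 0.0, 0.0, 0.0, -0.8], [0.11, -1.3, 0.0, 0.0, 0.0, -0.7], [0.02, -1.33, 0.0, 0.0, 0.0, 0.0], [0.02, -1.34, 0.0, 0.0, 0.0, 0.0], [0.02, -1.33, 0.0, 0.0, 0.0, 0.0]]
[574.  115.   77.5   3.8] 35
```

{"api": "move_arm", "payload": {"deltas": [[0, 0, 1.7, 0, 0, 0], [0, 0, 1.7, 0, 0, 0], [0, 0, 1.6, 0, 0, 0], [0, 0, 0.2, 0, 0, 0], [0, -1.2, 0, 0, 0, 0], [0, -1.2, 0, 0, 0, 0], [0, -1.2, 0, 0, 0, 0], [0, -1.2, 0, 0, 0, 0], [0, -1.1, 0, 0, 0, 0], [0, -1.1, 0, 0, 0, 0]]}}

```text
time_s: 20.85
eef_pos: [582.3, -188.7, 79.0]
ee_rot: [0.0, 0.967, 0.254, 0.0]
force: [0.4, -0.8, -3.3]
grip_width: 0.293
```

{"api": "move_arm", "payload": {"deltas": [[0.2, -0.7, 0, 0, 0, 5.9], [0.1, -0.7, 0, 0, 0, 5.8], [0.05, -0.7, 0, 0, 0, 5.9], [0, -0.7, 0, 0, 0, 5.8], [-0.1, -0.7, 0, 0, 0, 5.9], [0, -1.0, 0, 0, 0, 0], [0, 0, 0, 0, 0, 0], [0, 0, 0, 0, 0, 0], [0, 0, 0, 0, 0, 0], [0, 0, 0, 0, 0, 0]]}}

```text
time_s: 21.85
eef_pos: [574.0, -145.5, 78.3]
ee_rot: [0.0, 1.0, 0.001, 0.0]
force: [0.2, -0.1, -2.5]
grip_width: 0.293
```

```bash
python3 - <<'E'
from h import *
snap('wrist','w13'); pose()
E
```

```text
t 21.9 pos [ 574.  -145.5   78.3] phi 0.11 tilt [ 0. -0. -1.] F [ 0.  -1.5 -3.8] M [-0.04 -0.05  0.04] g 0.292
```

View pics/w13.png

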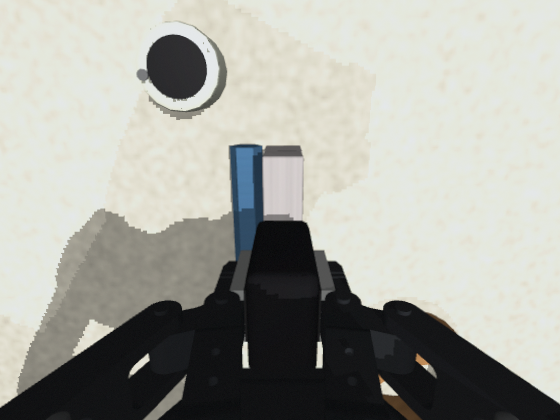

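```bash
python3 - <<'E'
from h import *
print(unproj('w13',[(247,145)],12),unproj('w13',[(180,110)],28),unproj('w13',[(180,118)],0))
E
```

```text
[[ 622.91370571 -124.36353517   12.        ]] [[644.07792279 -89.42165     28.        ]] [[638.33028369 -80.72578808   0.        ]]
```

{"api": "move_arm", "payload": {"deltas": [[0, -1.0, 0.05, 0, 0, 0], [0, -1.5, 0, 0, 0, 0], [0, -1.5, 0, 0, 0, 0], [0, -1.5, 0, 0, 0, 0], [0, -1.5, 0, 0, 0, 0], [0, -1.5, 0, 0, 0, 0], [0, -1.5, 0, 0, 0, 0], [0, -1.5, 0, 0, 0, 0], [0, -1.5, 0, 0, 0, 0], [0, -1.5, 0, 0, 0, 0]]}}

```text
time_s: 22.9
eef_pos: [573.7, 1.1, 77.8]
ee_rot: [0.0, 1.0, 0.001, -0.0]
force: [1.1, -0.5, -3.1]
grip_width: 0.295
```

{"api": "move_arm", "payload": {"deltas": [[0, -1.4, 0, 0, 0, 0], [0, -1.3, 0, 0, 0, -0.8], [0.1, -1.3, 0, 0, 0, -0.8], [0.1, -1.3, 0, 0, 0, -0.7], [0.1, -1.3, 0, 0, 0, -0.8], [0.1, -1.3, 0, 0, 0, -0.7], [0, -1.3, 0, 0, 0, 0], [0, -1.0, 0, 0, 0, 0], [0, 0, 0, 0, 0, 0], [0, 0, 0, 0, 0, 0]]}}

```text
time_s: 23.9
eef_pos: [574.2, 101.9, 77.8]
ee_rot: [0.0, 0.999, 0.034, -0.0]
force: [-0.3, -0.2, -1.7]
grip_width: 0.288
```

```bash
python3 - <<'E'
from h import *
snap('wrist','w14'); pose()
E
```

```text
t 23.95 pos [574.3 101.6  77.8] phi 3.89 tilt [ 0. -0. -1.] F [-0.1  0.  -3.7] M [ 0.02 -0.   -0.01] g 0.29
```

View pics/w14.png

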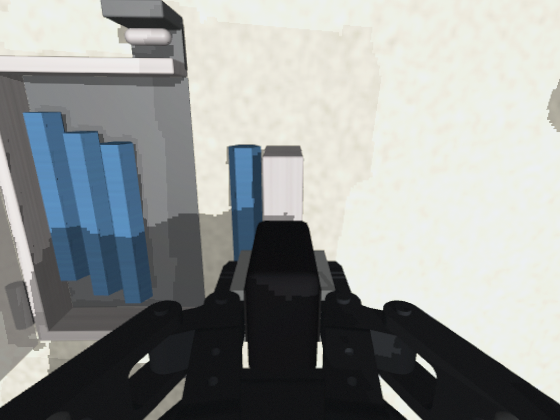

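{"api": "move_arm", "payload": {"deltas": [[0, -1.2, 0, 0, 0, 0], [0, -1.2, 0, 0, 0, 0], [0, -1.2, 0, 0, 0, 0], [0, -1.0, 0, 0, 0, 0], [0, -0.8, 0, 0, 0, 0], [0, -0.4, 0, 0, 0, 0], [0, -0.2, 0, 0, 0, 0], [0, -0.2, 0, 0, 0, 0], [0, 0, 0, 0, 0, 0], [0, 0, 0, 0, 0, 0]]}}

```text
time_s: 24.95
eef_pos: [570.1, 163.5, 77.8]
ee_rot: [0.0, 0.999, 0.034, 0.0]
force: [-0.8, 0.2, -3.2]
grip_width: 0.294
```

```bash
python3 - <<'E'
from h import *
snap('wrist','w15'); pose()
E
```

```text
t 25.0 pos [570.1 163.5  77.8] phi 3.88 tilt [ 0.  0. -1.] F [ 0.1 -0.3 -3.1] M [-0.    0.01  0.02] g 0.296
```

View pics/w15.png

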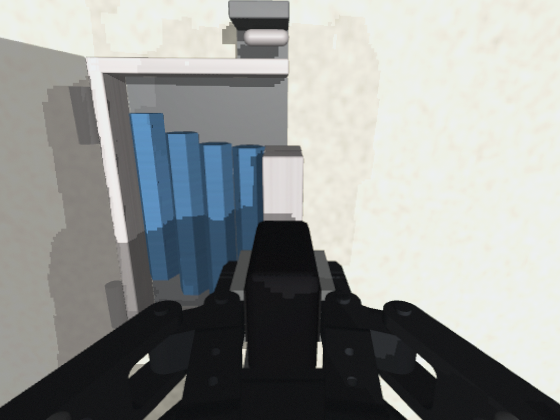

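{"api": "move_arm", "payload": {"deltas": [[0, -0.15, 0, 0, 0, 0], [0, -0.15, 0, 0, 0, 0], [0, -0.1, 0, 0, 0, 0], [0, 0, 0, 0, 0, 0], [0, 0, 0, 0, 0, 0], [0, 0, 0, 0, 0, 0], [0, 0, 0, 0, 0, 0], [0, 0, 0, 0, 0, 0], [0, 0, 0, 0, 0, 0], [0, 0, 0, 0, 0, 0]]}}

```text
time_s: 26.0
eef_pos: [569.8, 167.7, 77.8]
ee_rot: [-0.0, 0.999, 0.034, 0.0]
force: [0.2, -0.0, -3.0]
grip_width: 0.288
```

```bash
python3 - <<'E'
from h import *
snap('wrist','w16'); pose()
E
```

```text
t 26.05 pos [569.7 167.7  77.8] phi 3.9 tilt [-0.  0. -1.] F [ 1.  -0.3 -1.7] M [-0.02  0.01  0.03] g 0.29
```

View pics/w16.png

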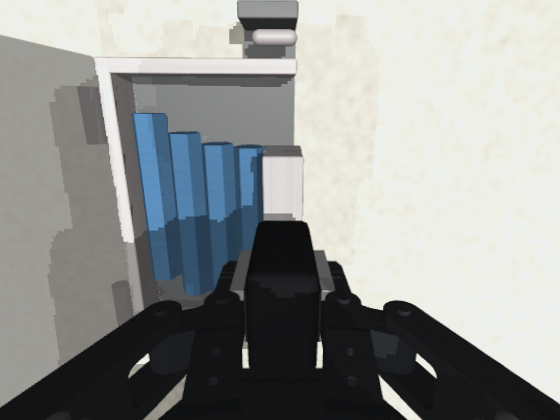

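{"api": "move_arm", "payload": {"deltas": [[0, -0.15, 0, 0, 0, 0], [0, -0.15, 0, 0, 0, 0], [0, -0.1, 0, 0, 0, 0], [0, -0.1, 0, 0, 0, 0], [0, 0, 0, 0, 0, 0], [0, 0, 0, 0, 0, 0], [0, 0, 0, 0, 0, 0], [0, 0, 0, 0, 0, 0], [0, 0, 0, 0, 0, 0], [0, 0, 0, 0, 0, 0]]}}

```text
time_s: 27.05
eef_pos: [569.4, 172.8, 77.8]
ee_rot: [-0.0, 0.999, 0.034, 0.0]
force: [1.1, -0.4, -2.4]
grip_width: 0.296
```

```bash
python3 - <<'E'
from h import *
snap('wrist','w17'); pose()
E
```

```text
t 27.1 pos [569.4 172.8  77.8] phi 3.9 tilt [ 0.  0. -1.] F [ 0.4 -0.4 -2.8] M [-0.16 -0.08 -0.07] g 0.29
```

View pics/w17.png

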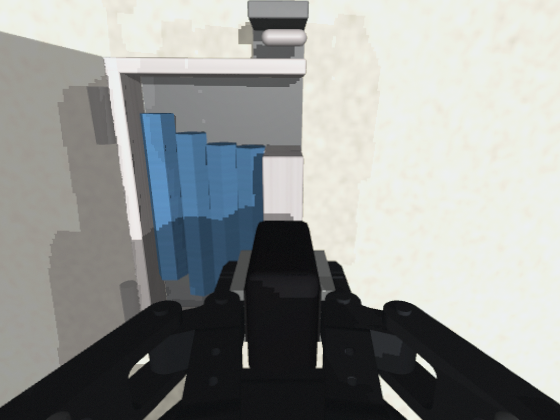

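```bash
python3 - <<'E'
from h import *
a=cv2.imread('pics/w17.png')[40:310,90:320]; a=255*(a/255.)**.5
cv2.imwrite('pics/w17z.png',cv2.resize(a.astype(np.uint8),(511,600),interpolation=cv2.INTER_CUBIC))
snap('scene','c17'); a=cv2.imread('pics/c17.png')[110:200,280:400]; cv2.imwrite('pics/c17z.png',cv2.resize(a,(800,600),interpolation=cv2.INTER_CUBIC))
snap('side','s17'); a=cv2.imread('pics/s17.png')[90:190,170:303]; cv2.imwrite('pics/s17z.png',cv2.resize(a,(800,600),interpolation=cv2.INTER_CUBIC))
E
```

```text
(no output)
```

View pics/w17z.png

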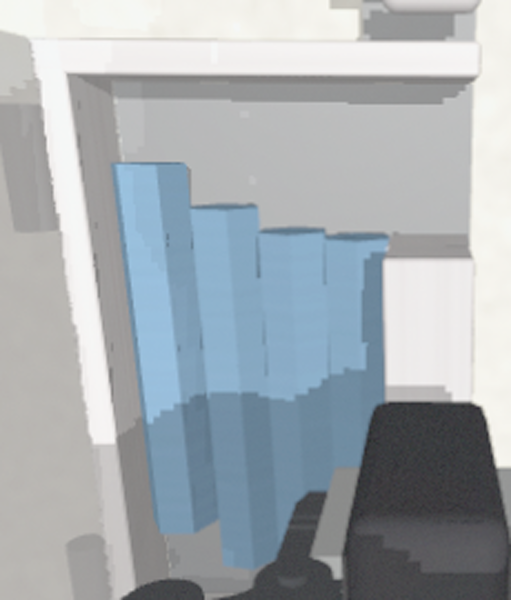

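View pics/c17z.png

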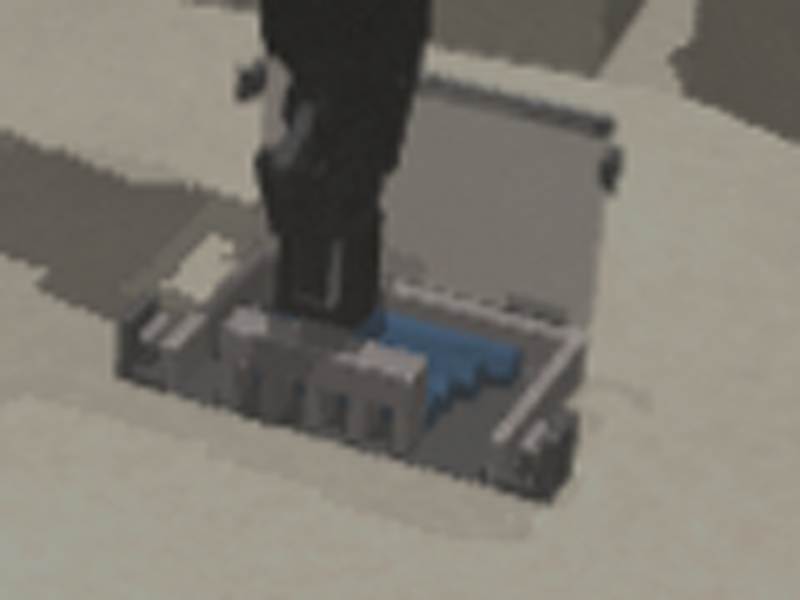

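View pics/s17z.png

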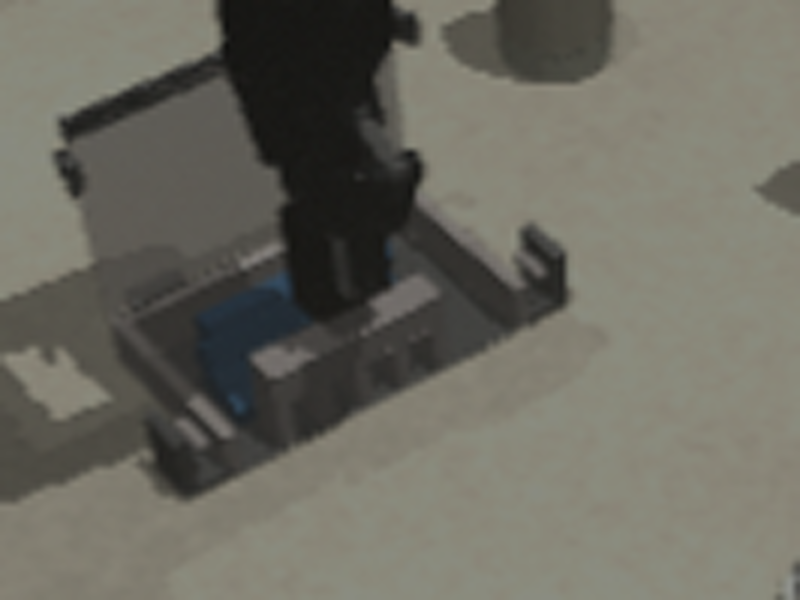

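```bash
python3 - <<'E'
from h import *
f=lambda u,v:(u/2.222+90,v/2.222+40)
o=np.array([578.6,160]);t=np.radians(3.85)
def m(l,p,z):
    w=unproj('w17',p,z)[0,:2]-o; print(l,np.round([w[0]*np.cos(t)+w[1]*np.sin(t),-w[0]*np.sin(t)+w[1]*np.cos(t)],1))
m('wall R inner front',f(478,75),28);m('wall R outer front',f(478,40),28);m('BR outer',f(33,38),28);m('BR inner',f(68,75),28)
m('inner wall R back floor',f(118,150),0)
m('mouth floor',f(470,230),0)
m('bar front right',f(385,258),44);m('bar back right',f(472,258),44)
m('A end top',f(113,163),18);m('A end topR',f(160,163),18);m('A end low',f(190,170),9)
m('A Ltop',f(160,530),18);m('A Lmid',f(215,520),9)
m('B end top',f(192,208),18);m('B far top',f(222,565),18)
m('C end',f(260,230),18); m('D end',f(330,237),18)
m('wall inner back L top edge',f(93,440),28); m('wall',f(115,440),28)
E
```

```text
wall R inner front [80.7  0.4]
wall R outer front [88.4  0.5]
BR outer [ 88.2 106.1]
BR inner [80.2 99.1]
inner wall R back floor [ 62.4 100.6]
mouth floor [40.1 -0.1]
bar front right [38.9 22.7]
bar back right [39.   1.9]
A end top [59.5 95.1]
A end topR [59.6 82.9]
A end low [57.4 78. ]
A Ltop [-49.2  94.5]
A Lmid [-50.9  80.3]
B end top [48.  75.6]
B far top [-61.6  76.5]
C end [42.2 57.9]
D end [40.4 39. ]
wall inner back L top edge [-15.  106.1]
wall [-15. 100.]
```

{"api": "move_arm", "payload": {"deltas": [[0, 0.4, 0, 0, 0, 0], [0, 1.0, 0, 0, 0, 0], [0, 2.0, 0, 0, 0, 0], [0, 3.0, 0, 0, 0, 0], [0, 3.0, 0, 0, 0, 0], [0, 0.5, 0, 0, 0, 0], [0, 0, 0, 0, 0, 0], [0, 0, 0, 0, 0, 0], [0, 0, 0, 0, 0, 0], [0, 0, 0, 0, 0, 0]]}}

```text
time_s: 28.2
eef_pos: [576.0, 74.7, 77.8]
ee_rot: [-0.0, 0.999, 0.035, -0.0]
force: [-0.6, -0.8, -3.5]
grip_width: 0.294
```

```bash
python3 - <<'E'
from h import *
pose();snap('wrist','w18');snap('scene','c18');snap('side','s18')
a=cv2.imread('pics/w18.png')[0:250,0:330]; a=255*(a/255.)**.5
cv2.imwrite('pics/w18z.png',cv2.resize(a.astype(np.uint8),(792,600),interpolation=cv2.INTER_CUBIC))
a=cv2.imread('pics/c18.png')[130:190,300:380];b=cv2.imread('pics/s18.png')[110:170,190:270]
cv2.imwrite('pics/j18.png',np.hstack([cv2.resize((255*(x/255.)**.6).astype(np.uint8),(400,300),interpolation=cv2.INTER_CUBIC) for x in(a,b)]))
E
```

```text
t 28.2 pos [576.   74.7  77.8] phi 3.96 tilt [-0.  0. -1.] F [-0.6 -0.8 -3.5] M [-0.04  0.02 -0.  ] g 0.294
```

View pics/w18z.png

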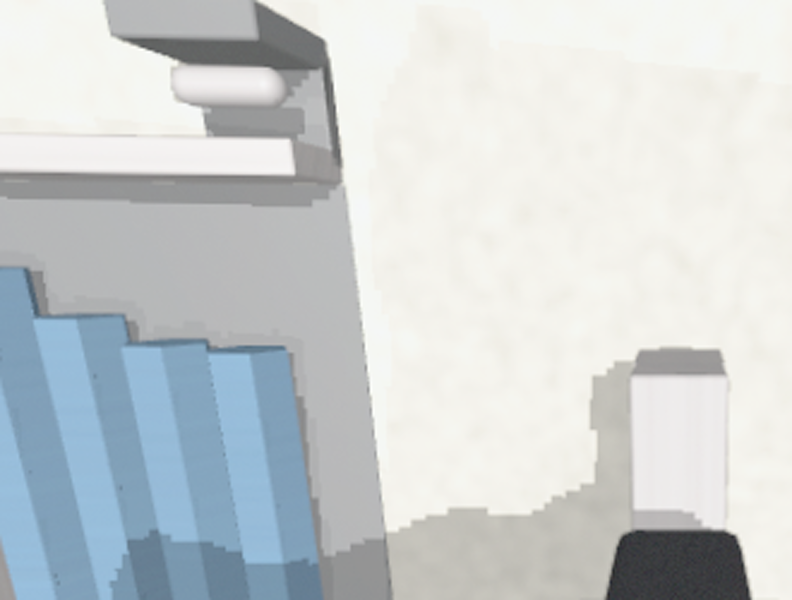

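View pics/j18.png

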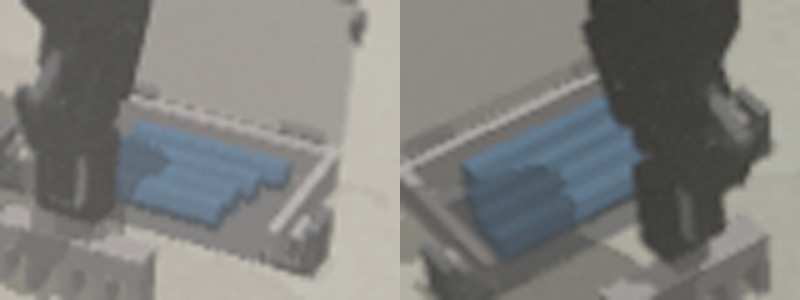

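{"api": "move_arm", "payload": {"deltas": [[-0.2, 2.5, 0, 0, 0, 0], [-0.5, 4.0, 0, 0, 0, 0], [-0.5, 4.0, 0, 0, 0, 0], [-0.5, 3.0, 0, 0, 0, 0], [-0.2, 1.0, 0, 0, 0, 0], [0, 0, 0.1, 0, 0, 0], [0, 0, 0.1, 0, 0, 0], [0, 0, 0, 0, 0, 0], [0, 0, 0, 0, 0, 0], [0, 0, 0, 0, 0, 0]]}}

```text
time_s: 29.35
eef_pos: [567.1, -71.3, 75.8]
ee_rot: [-0.0, 0.999, 0.035, -0.0]
force: [0.4, 0.8, -3.7]
grip_width: 0.293
```

{"api": "move_arm", "payload": {"deltas": [[0, 0, 0, 0, 0, 0], [0, 0, 0, 0, 0, 0], [0, 0, 0, 0, 0, 0], [0, 0, 0, 0, 0, 0], [0, 0, 0, 0, 0, 0], [0, 0, -1.0, 0, 0, 0], [0, 0, -3.0, 0, 0, 0], [0, 0, -5.0, 0, 0, 0], [0, 0, -4.5, 0, 0, 0], [0, 0, -3.0, 0, 0, 0]], "grip": 8.5}}

```text
time_s: 30.35
eef_pos: [567.4, -72.1, 245.2]
ee_rot: [0.001, 0.999, 0.034, 0.002]
force: [0.6, -0.1, 0.0]
grip_width: 0.994
```

```bash
python3 - <<'E'
from h import *
pose();snap('side','s19')
cv2.imwrite('pics/s19z.png',cv2.resize(cv2.imread('pics/s19.png')[80:290,140:420],(800,600),interpolation=cv2.INTER_CUBIC))
E
```

```text
t 30.35 pos [567.4 -72.1 245.2] phi 3.9 tilt [ 0.004 -0.002 -1.   ] F [ 0.6 -0.1  0. ] M [ 0.02 -0.02 -0.07] g 0.994
```

View pics/s19z.png

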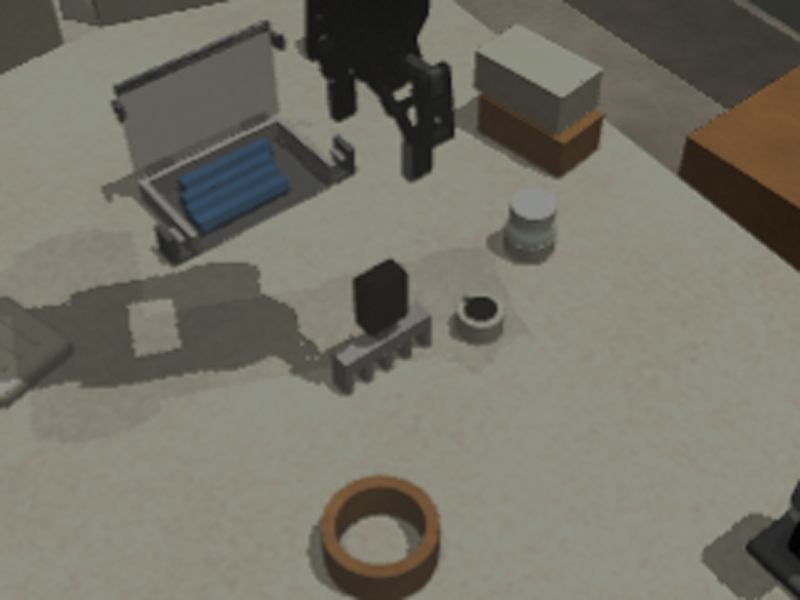

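{"api": "move_arm", "payload": {"deltas": [[0.4, -2, 0, 0, 0, 0], [0.8, -4, 0, 0, 0, 0], [0.8, -4, 0, 0, 0, 0], [0.8, -4, 0, 0, 0, 0], [0.8, -4, 0, 0, 0, 0], [0.8, -4, 0, 0, 0, 0], [0.8, -4, 0, 0, 0, 0], [0.4, -2, 0, 0, 0, 0], [0, 0, 0, 0, 0, 0], [0, 0, 0, 0, 0, 0]], "grip": 0}}

```text
time_s: 31.4
eef_pos: [603.8, 210.9, 240.9]
ee_rot: [0.0, 0.999, 0.034, -0.0]
force: [0.1, 0.1, 0.4]
grip_width: 0.0
```

```bash
python3 - <<'E'
from h import *
pose();snap('wrist','w20'); a=cv2.imread('pics/w20.png'); a=255*(a/255.)**.6
cv2.imwrite('pics/w20z.png',cv2.resize(a.astype(np.uint8),(800,600),interpolation=cv2.INTER_CUBIC))
E
```

```text
t 31.4 pos [603.8 210.9 240.9] phi 3.92 tilt [-0. -0. -1.] F [0.1 0.1 0.4] M [-0.05  0.04 -0.01] g 0.0
```

View pics/w20z.png

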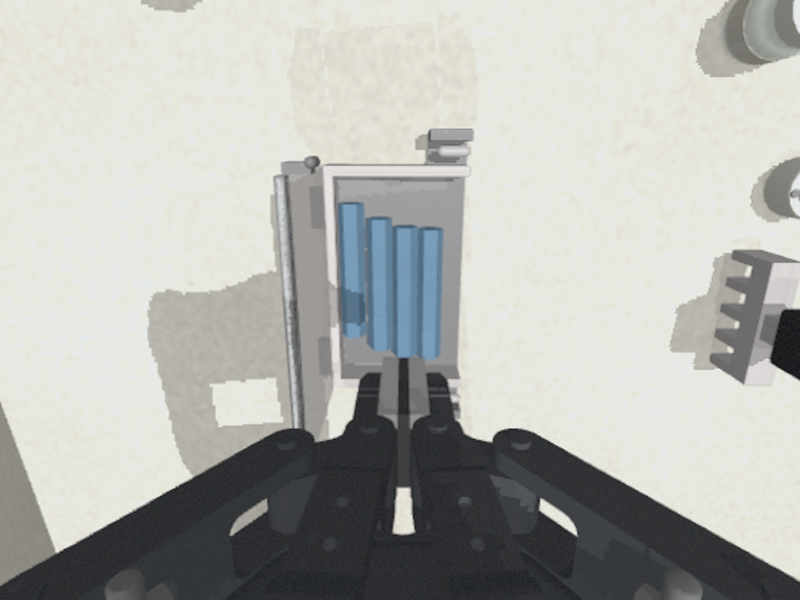

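```bash
python3 - <<'E'
from h import *
im=cv2.imread('pics/w20.png'); a=im[100:270,215:340]; a=255*(a/255.)**.6
cv2.imwrite('pics/w20c.png',cv2.resize(a.astype(np.uint8),(441,600),interpolation=cv2.INTER_CUBIC))
o=np.array([578.6,160]);t=np.radians(3.85)
def mg(p,z):
    w=unproj('w20',p,z)[:,:2]-o; return np.c_[w[:,0]*np.cos(t)+w[:,1]*np.sin(t),-w[:,0]*np.sin(t)+w[:,1]*np.cos(t)]
h=cv2.cvtColor(im,cv2.COLOR_BGR2HSV)
# profile along mag y at x=+20,0,-20 (z=18)
c,s=np.cos(t),np.sin(t)
for xm in (35,0,-20):
    ys=np.arange(5,108,1.5); P=np.array([[o[0]+xm*c-y*s,o[1]+xm*s+y*c,14] for y in ys]); uv=proj('w20',P)
    v=[tuple(int(q) for q in im[int(round(b)),int(round(a_))]) for a_,b in uv]
    print(xm,' '.join(f'{y:.0f}:{q[0]-q[2]},{q[1]}' for y,q in zip(ys,v)))
E
```

```text
35 5:2,113 6:2,113 8:2,113 10:0,114 11:1,114 12:1,114 14:1,114 16:2,114 17:23,101 18:58,83 20:56,83 22:69,97 23:81,116 24:80,116 26:81,115 28:81,115 29:80,115 30:81,115 32:56,79 34:43,60 35:44,65 36:55,78 38:61,88 40:61,88 41:61,87 42:68,99 44:77,110 46:78,114 47:79,113 48:78,113 50:79,113 52:78,114 53:67,99 54:40,56 56:43,60 58:51,75 59:56,82 60:57,82 62:60,87 64:79,116 65:79,115 66:79,115 68:79,116 70:79,116 71:79,116 72:61,87 74:40,60 76:43,63 77:18,67 78:25,74 80:51,80 82:56,82 83:56,81 84:63,91 86:80,114 88:80,115 89:80,115 90:78,114 92:79,114 94:78,113 95:63,92 96:45,63 98:44,63 100:8,77 101:-2,71 102:-5,146 104:-9,206 106:-9,208 107:-8,206
0 5:3,109 6:3,110 8:2,109 10:2,108 11:3,108 12:2,108 14:1,109 16:2,109 17:22,98 18:50,85 20:52,76 22:68,96 23:76,112 24:77,112 26:77,111 28:77,113 29:77,112 30:76,112 32:60,85 34:38,55 35:45,64 36:52,74 38:60,84 40:61,88 41:60,88 42:69,99 44:76,110 46:78,113 47:78,112 48:79,111 50:78,113 52:78,113 53:65,90 54:43,63 56:43,60 58:53,76 59:57,83 60:58,83 62:64,93 64:75,108 65:79,114 66:79,115 68:80,115 70:80,114 71:79,115 72:69,101 74:53,76 76:4
[... 159 characters left out ...]
:-3,76 102:-7,154 104:-9,197 106:-8,203 107:-8,199
-20 5:2,108 6:2,108 8:2,107 10:2,107 11:1,107 12:2,107 14:2,107 16:1,108 17:16,101 18:58,83 20:58,83 22:66,94 23:78,114 24:77,113 26:78,113 28:78,114 29:78,114 30:78,113 32:65,95 34:46,64 35:45,64 36:48,68 38:58,81 40:62,89 41:62,89 42:65,96 44:74,107 46:76,113 47:76,112 48:77,112 50:76,112 52:76,112 53:63,92 54:43,64 56:46,65 58:53,77 59:58,82 60:57,83 62:65,96 64:75,109 65:77,112 66:77,112 68:78,111 70:78,112 71:77,111 72:63,91 74:48,68 76:46,65 77:20,64 78:28,77 80:45,74 82:39,56 83:34,49 84:41,57 86:47,67 88:49,67 89:49,68 90:48,69 92:48,68 94:47,69 95:45,61 96:39,55 98:32,55 100:11,58 101:-2,57 102:-3,90 104:-6,141 106:-6,142 107:-6,141
```

View pics/w20c.png

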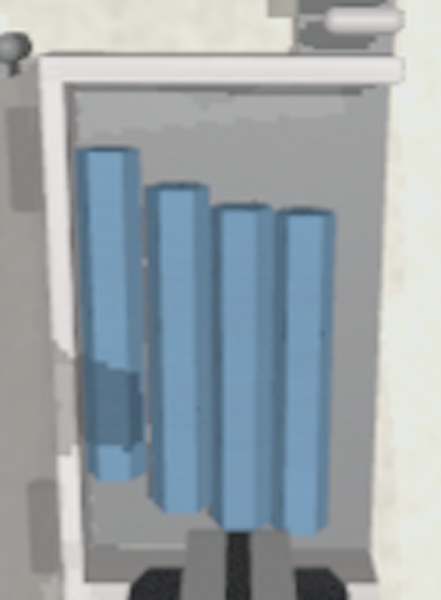

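```bash
python3 - <<'E'
from h import *
o=np.array([578.6,160]);t=np.radians(3.85)
def mg(p,z):
    w=unproj('w20',p,z)[:,:2]-o; return np.c_[w[:,0]*np.cos(t)+w[:,1]*np.sin(t),-w[:,0]*np.sin(t)+w[:,1]*np.cos(t)]
k=.7
for z in (140,146): print(z,mg(np.array([(275,177),(286,177),(292,428),(303,428)])*k,z).round(1))
# TCP path
c,s=np.cos(t),np.sin(t)
def W(y,x=0): return (o[0]+x*c-y*s, o[1]+x*s+y*c)
for w in (14,):
  for th in (1.6,1.57,1.4,1.2,1.0,.8,.6,.4,.25,.15):
    r=95; u=np.array([-np.cos(th),np.sin(th)]);n=np.array([np.sin(th),np.cos(th)])
    p=np.array([106,30])+r*u+5*n+[w,0]; print(th,p.round(1),np.round(W(p[0]),1))
E
```

```text
140 [[ 87.7 112. ]
 [ 87.7 106.6]
 [-56.2 113.3]
 [-56.2 106.9]]
146 [[ 88.1 110.5]
 [ 88.1 105.1]
 [-52.2 111.7]
 [-52.2 105.4]]
1.6 [127.8 124.8] [570.  287.5]
1.57 [124.9 125. ] [570.2 284.6]
1.4 [108.8 124.5] [571.3 268.5]
1.2 [ 90.2 120.4] [572.5 250. ]
1.0 [ 72.9 112.6] [573.7 232.7]
0.8 [ 57.4 101.6] [574.7 217.3]
0.6 [44.4 87.8] [575.6 204.3]
0.4 [34.4 71.6] [576.3 194.4]
0.25 [29.2 58.3] [576.6 189.1]
0.15 [26.8 49.1] [576.8 186.8]
```

```bash
python3 -c "
from h import *
import numpy as np
o=np.array([578.6,160]);t=np.radians(3.85);c,s=np.cos(t),np.sin(t)
W=lambda y:(o[0]-y*s,o[1]+y*c)
def P(th,r=95,w=14):
    y=106-r*np.cos(th)+5*np.sin(th)+w; z=30+r*np.sin(th)+5*np.cos(th); return (*W(y),z,3.9)
L=[(*W(150),200,3.9,5),(*W(150),126,3.9,3),(*W(133),126,3.9,2)]
for th,r in zip([1.57,1.45,1.32,1.18,1.04,.9,.76,.62,.48,.36],[95,96,96,97,97,98,98,99,100,100]): L.append((*P(th,r),1))
rows((603.8,210.9,240.9,3.9),L)"
```

```text
[[-0.57, -2.02, 0.82, 0.0, 0.0, 0.0], [-0.57, -2.02, 0.82, 0.0, 0.0, 0.0], [-0.57, -2.02, 0.82, 0.0, 0.0, 0.0], [-0.57, -2.02, 0.82, 0.0, 0.0, 0.0], [-0.57, -2.01, 0.81, 0.0, 0.0, 0.0], [0.0, 0.0, 2.47, 0.0, 0.0, 0.0], [0.0, 0.0, 2.47, 0.0, 0.0, 0.0], [0.0, 0.0, 2.46, 0.0, 0.0, 0.0], [0.0, 0.85, 0.0, 0.0, 0.0, 0.0], [0.0, 0.85, 0.0, 0.0, 0.0, 0.0]]
[[0.0, 0.8, 0.1, 0.0, 0.0, 0.0], [0.0, 1.16, -0.09, 0.0, 0.0, 0.0], [0.0, 1.23, 0.17, 0.0, 0.0, 0.0], [0.0, 1.34, 0.26, 0.0, 0.0, 0.0], [0.0, 1.25, 0.54, 0.0, 0.0, 0.0], [0.0, 1.22, 0.63, 0.0, 0.0, 0.0], [-0.01, 1.06, 0.88, 0.0, 0.0, 0.0], [0.0, 1.0, 0.95, 0.0, 0.0, 0.0], [0.0, 0.88, 1.1, 0.0, 0.0, 0.0], [0.0, 0.54, 1.07, 0.0, 0.0, 0.0]]
[576.7 188.1  69.9   3.9] 20
```

{"api": "move_arm", "payload": {"deltas": [[-0.6, -2, 0.6, 0, 0, 0], [-0.6, -2, 0.6, 0, 0, 0], [-0.6, -2, 0.6, 0, 0, 0], [-0.6, -2, 0.8, 0, 0, 0], [-0.4, -2, 1.5, 0, 0, 0], [0, 0, 2.5, 0, 0, 0], [0, 0, 2.5, 0, 0, 0], [0, 0, 2.4, 0, 0, 0], [0, 0.4, 0, 0, 0, 0], [0, 0.6, 0, 0, 0, 0]]}}

```text
time_s: 32.45
eef_pos: [570.3, 298.0, 126.8]
ee_rot: [-0.0, 0.999, 0.034, 0.0]
force: [0.1, -0.7, 0.8]
grip_width: -0.0
```

```bash
python3 - <<'E'
from h import *
pose();snap('side','s21')
cv2.imwrite('pics/s21z.png',cv2.resize(cv2.imread('pics/s21.png')[60:210,140:340],(800,600),interpolation=cv2.INTER_CUBIC))
E
```

```text
t 32.45 pos [570.3 298.  126.8] phi 3.85 tilt [ 0.001  0.    -1.   ] F [ 0.1 -0.7  0.8] M [ 0.03 -0.01 -0.03] g -0.0
```

View pics/s21z.png

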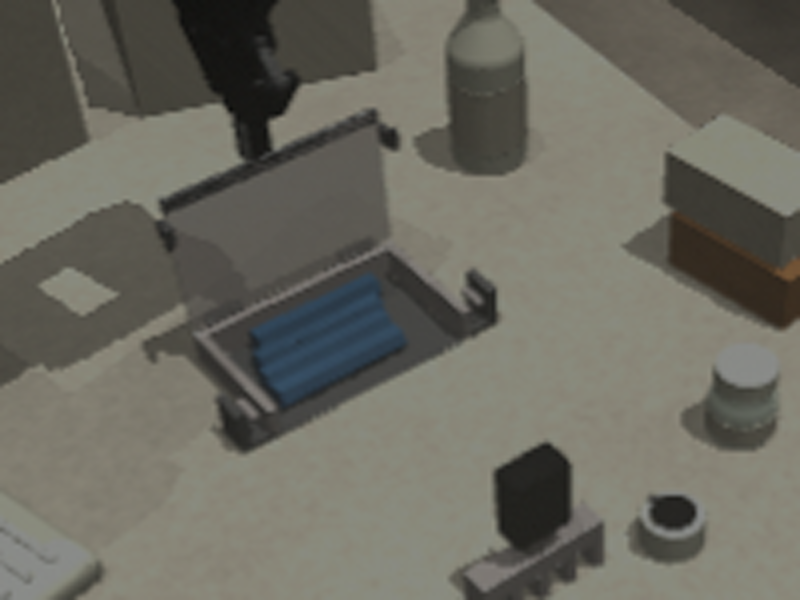

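{"api": "move_arm", "payload": {"deltas": [[0, 1.3, 0.1, 0, 0, 0], [0, 1.2, 0, 0, 0, 0], [0, 1.2, 0.1, 0, 0, 0], [0, 1.3, 0.3, 0, 0, 0], [0, 1.3, 0.5, 0, 0, 0], [0, 1.2, 0.6, 0, 0, 0], [0, 1.1, 0.9, 0, 0, 0], [0, 1.0, 0.9, 0, 0, 0], [0, 0.9, 1.1, 0, 0, 0], [0, 0.5, 1.0, 0, 0, 0]]}}

```text
time_s: 33.5
eef_pos: [577.1, 188.3, 69.5]
ee_rot: [0.0, 0.999, 0.034, -0.0]
force: [-0.3, -0.1, 0.5]
grip_width: 0.003
```

```bash
python3 - <<'E'
from h import *
pose();snap('side','s22');snap('scene','c22')
a=cv2.imread('pics/s22.png')[85:175,170:290];b=cv2.imread('pics/c22.png')[110:200,280:400]
cv2.imwrite('pics/j22.png',np.hstack([cv2.resize(x,(400,300),interpolation=cv2.INTER_CUBIC) for x in(a,b)]))
E
```

```text
t 33.5 pos [577.1 188.3  69.5] phi 3.88 tilt [-0.001 -0.    -1.   ] F [-0.3 -0.1  0.5] M [ 0.05 -0.02  0.04] g 0.003
```

View pics/j22.png

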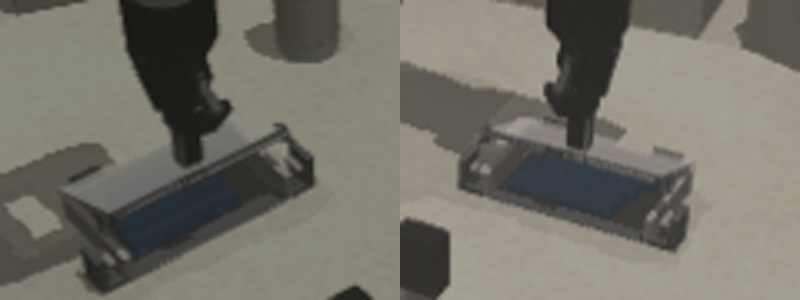

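{"api": "move_arm", "payload": {"deltas": [[0, 0.3, -1.0, 0, 0, 0], [0, 1.6, 0, 0, 0, 0], [0, 1.2, 0, 0, 0, 0], [0, 0, 1.0, 0, 0, 0], [0, 0, 1.0, 0, 0, 0], [0, 0, 0.7, 0, 0, 0], [0, 0, 0.3, 0, 0, 0], [0, 0, 0.2, 0, 0, 0], [0, 0, 0.2, 0, 0, 0], [0, 0, 0, 0, 0, 0]]}}

```text
time_s: 34.6
eef_pos: [579.3, 158.5, 46.8]
ee_rot: [0.0, 0.999, 0.034, -0.0]
force: [-0.4, -1.1, 1.6]
grip_width: 0.001
```

```bash
python3 - <<'E'
from h import *
pose();snap('side','s23');snap('scene','c23')
a=cv2.imread('pics/s23.png')[85:175,170:290];b=cv2.imread('pics/c23.png')[110:200,280:400]
cv2.imwrite('pics/j23.png',np.hstack([cv2.resize(x,(400,300),interpolation=cv2.INTER_CUBIC) for x in(a,b)]))
E
```

```text
t 34.6 pos [579.3 158.5  46.8] phi 3.93 tilt [-0. -0. -1.] F [-0.4 -1.1  1.6] M [-0.24  0.02 -0.01] g 0.001
```

View pics/j23.png

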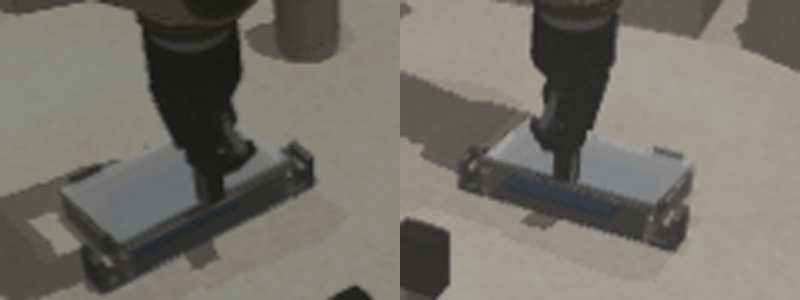

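{"api": "move_arm", "payload": {"deltas": [[0, 0, 0.2, 0, 0, 0], [0, 0, 0.2, 0, 0, 0], [0, 0, 0.2, 0, 0, 0], [0, 0, 0, 0, 0, 0], [0, 0, 0, 0, 0, 0], [0, 0, 0, 0, 0, 0], [0, 0, 0, 0, 0, 0], [0, 0, 0, 0, 0, 0], [0, 0, 0, 0, 0, 0], [0, 0, 0, 0, 0, 0]]}}

```text
time_s: 35.7
eef_pos: [579.4, 158.4, 40.8]
ee_rot: [-0.0, 0.999, 0.034, -0.0]
force: [-0.8, 0.5, 0.6]
grip_width: 0.0
```

{"api": "move_arm", "payload": {"deltas": [[0, 0, 0.2, 0, 0, 0], [0, 0, 0.2, 0, 0, 0], [0, 0, 0.1, 0, 0, 0], [0, 0, 0, 0, 0, 0], [0, 0, 0, 0, 0, 0], [0, 0, 0, 0, 0, 0], [0, 0, 0, 0, 0, 0], [0, 0, 0, 0, 0, 0], [0, 0, 0, 0, 0, 0], [0, 0, 0, 0, 0, 0]]}}

```text
time_s: 36.7
eef_pos: [579.4, 158.3, 35.8]
ee_rot: [-0.0, 0.999, 0.034, 0.0]
force: [0.5, -1.2, 0.4]
grip_width: 0.004
```

```bash
python3 - <<'E'
from h import *
pose();snap('side','s24');snap('scene','c24')
a=cv2.imread('pics/s24.png')[85:175,170:290];b=cv2.imread('pics/c24.png')[110:200,280:400]
cv2.imwrite('pics/j24.png',np.hstack([cv2.resize(x,(400,300),interpolation=cv2.INTER_CUBIC) for x in(a,b)]))
E
```

```text
t 36.7 pos [579.4 158.3  35.8] phi 3.9 tilt [ 0.  0. -1.] F [ 0.5 -1.2  0.4] M [-0.03  0.04  0.03] g 0.004
```

View pics/j24.png

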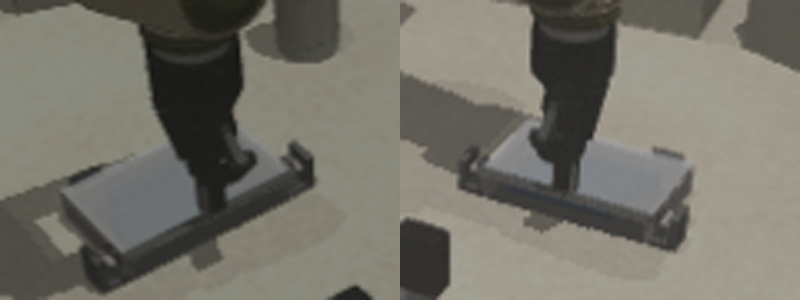

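{"api": "move_arm", "payload": {"deltas": [[0, 0, 0.1, 0, 0, 0], [0, 0, 0.1, 0, 0, 0], [0, 0, 0, 0, 0, 0], [0, 0, 0, 0, 0, 0], [0, 0, 0, 0, 0, 0], [0, 0, 0, 0, 0, 0], [0, 0, 0, 0, 0, 0], [0, 0, 0, 0, 0, 0], [0, 0, 0, 0, 0, 0], [0, 0, 0, 0, 0, 0]]}}

```text
time_s: 37.8
eef_pos: [579.6, 158.4, 34.8]
ee_rot: [0.0, 0.999, 0.034, 0.0]
force: [-3.3, -0.5, 8.8]
grip_width: -0.0
```

{"api": "move_arm", "payload": {"deltas": [[0, 0, -1.0, 0, 0, 0], [0, 0, -3.0, 0, 0, 0], [0, 0, -4.0, 0, 0, 0], [0, 0, -4.0, 0, 0, 0], [0, 0.5, -4.0, 0, 0, 0], [0, 0.5, -4.0, 0, 0, 0], [0, 0.5, -1.0, 0, 0, 0], [0, 0, 0, 0, 0, 0], [0, 0, 0, 0, 0, 0], [0, 0, 0, 0, 0, 0]]}}

```text
time_s: 38.8
eef_pos: [579.8, 143.6, 241.9]
ee_rot: [-0.0, 0.999, 0.034, -0.002]
force: [0.6, 0.6, -0.1]
grip_width: -0.001
```

```bash
python3 - <<'E'
from h import *
pose();snap('side','s25');snap('scene','c25');snap('wrist','w25')
a=cv2.imread('pics/s25.png')[85:175,170:290];b=cv2.imread('pics/c25.png')[110:200,280:400]
cv2.imwrite('pics/j25.png',np.hstack([cv2.resize((255*(x/255.)**.7).astype(np.uint8),(400,300),interpolation=cv2.INTER_CUBIC) for x in(a,b)]))
E
```

```text
t 38.8 pos [579.8 143.6 241.9] phi 3.91 tilt [-0.003 -0.    -1.   ] F [ 0.6  0.6 -0.1] M [-0.01 -0.05  0.02] g -0.001
```

View pics/j25.png

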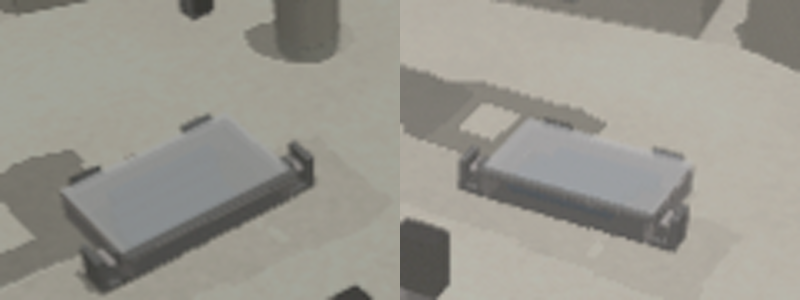

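View pics/w25.png

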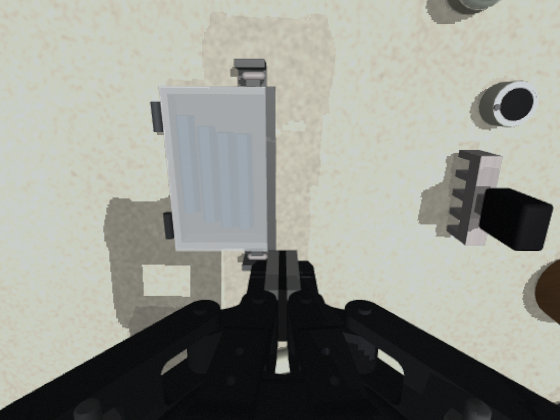

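View pics/c25.png

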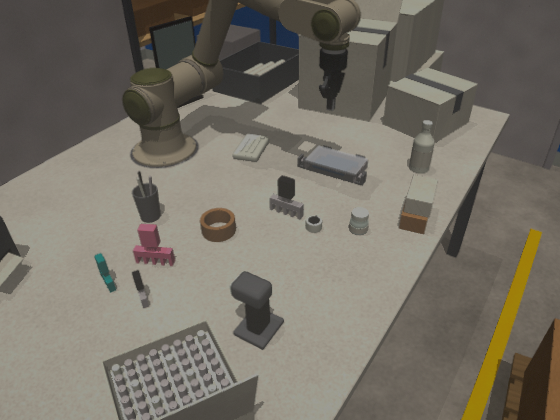

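```bash
python3 - <<'E'
from h import *
f=lambda n:cv2.imread(f'pics/{n}.png').astype(int)
d=np.abs(f('scene0')-f('c25')).max(2)
for n,(u,v,r) in dict(logger=(314,223,12),jar=(359,221,16),tape=(218,225,22),pink=(152,246,22)).items(): print(n,(d[v-r:v+r,u-r:u+r]>25).mean())
print(order.finish_job())
E
```

```text
logger 0.020833333333333332
jar 0.033203125
tape 0.0
pink 0.0
the job is handed in; nothing more can be done
None
```

The four sticks are in the magazine in one row, the lid is pressed shut, and the job was handed in at about 39 s of the 72 s allowed.

I gripped the larger black-handled rake by its handle and combed the sticks in one at a time. I then closed up the row with it and stood it on the table about 230 mm in front of the mouth. After that I swung the lid over from behind with the closed fingers and pressed down on its front lip.

**Sticks:** just before closing, the wrist picture showed all four lying flat and parallel to the back wall, at y about 17 to 100 mm. The two nearest the back wall have a gap of about 1 mm between them. Their ends are staggered by up to about 20 mm along the row, but all lie inside the magazine.

**Lid:** its upper face met the fingers at about 35 mm height with 8.8 N, which matches fully shut. It stayed level after I withdrew. I never recorded the force peak of the catch snapping, so the click is inferred from the height and the pictures.

**Other objects:** the tape and the pink rake showed no change between the first and last scene pictures. Around the logger and jar, 2 to 3 % of the pixels changed, with no visible shift in the scene pictures.

**Disagreement:** during the last push, the rake's measured position implied the row was about 6 mm tighter than four sticks should be. The overhead picture afterwards showed the correct spacing, so I went by the picture.

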